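# Hang the piece tray on the slatted stand

### The arm

A 6-joint arm with a two-finger parallel gripper is mounted at the origin on the work surface. World frame = base frame: x ahead of the robot, y to its left, z up, the work surface at z = 0. Lengths are in m, angles in degrees, forces in N, time in s.
With the tool pointing down it reaches from about 0.35 to 0.875 m from the base axis. Payload 15.5 kg.
Tool frame: the origin (TCP) lies at the centre of the arm's flange, where the gripper is bolted on; the fingertips stand 173 mm ahead of it and the grasp point (between the pads) lies ahead of it (r.tcp_to_grasp is the z of the grasp point in the tool frame, in m); z points along the fingers, y is the line along which they close (so a half turn about z gives the same grasp; the last joint's range is limited). The gripper opens to 85 mm and grips with 20 to 120 N. Pads are 22 mm wide; open, the fingers measure 114 mm over their backs; the gripper's body (76 mm by 85 mm) begins 54 mm behind the grasp point. The pads swing forward as they close: fully open they stand 13 mm farther back than shut.
Start: joints at [62.768, 28.281, 77.091, -0, 74.628, -5.472], TCP at [0.232, 0.58, 0.405] pointing down, gripper open.
Joint ranges: [-166.48, 166.48], [-47.26, 123.95], [12.59, 153.08], [-70.14, 250.14], [6.76, 159.57], [-176.63, 176.63]. Speed limits (degrees/s): [108.29, 108.29, 147.25, 172.46, 172.46, 172.46].

### API

Orientations are given as a 3x3 rotation matrix whose columns are the frame's x, y, z axes.
In Python, from bench import r, optics gives the robot as it stands. The module is installed in compiled form; this text tells all that it offers.
- The arm moves only by the tool drive_tool, never from a script. Its argument "motion" is a list of rows, each a list of 2 entries, a list of its own where there are three numbers: the shift along the world's x, y, z in units of 0.08 m (1.0 is 0.08 m), then the turn, a rotation vector about the world's x, y, z in units of 2 pi rad (1.0 is 2 pi rad). In form: [[[x, y, z], [ax, ay, az]], ...]. A call has 1 to 8 rows; each row is the pose to reach, as a shift and turn from the pose commanded when the call began, turning the shorter way round; what a row does not reach only later rows make up. A row lasts 1/8 s, in which the tool goes at most 62.5 mm and 10.7 degrees, less where a joint would pass 70% of its speed; a pose out of reach is approached as far as the arm can. A call with a number of a shift or a turn outside -1 to 1 is refused whole. A call with a gripper value outside its range is refused whole. "claw" is the opening, from 0 (shut) to 1 (fully open), set as the call begins (left out, the last holds). The fingers move at their own pace and stop on an object; "force" is the grip in N (left out, the last holds). Time passes only in rows, so rows that repeat a pose let the fingers close. It gives the time, the measured TCP pose, the force, the opening and the grip force at its end, in the units of the state.
- r.read_state(): the state, without advancing time (a new reading comes with each control period).
- optics.grab_frame(name): name is "scene" or "top"; returns a dict with "image" (420x560x3 uint8, blue, green, red), "intrinsics" (3x3 intrinsics, pixels), "rvec" (rotation vector, rad) and "tvec" (3), from world to camera coordinates, as OpenCV has them. Camera axes: x right, y down, z forward; pixel columns grow to the right and rows downward; lengths in m; the calibration is good to about 2 mm. A picture is of the moment at which its call begins. There is no depth.
- r.close_job(): hands the job in; it is judged then, once.
Trained networks look in a picture, given as the dict that the camera call returned (one of the last four; its "shot" number tells which), for a name from the list of things; names that differ only in an ending like _2 or _b are one class to them, and where a whole thing is asked for, a point or a joint stands for the part that bears it (a point fixed in the world has none). Each returns a list of dicts, best first, with "confidence" (0 to 1); they miss things now and then, are a little off and sometimes report something else, mostly with a low value. They report only what shows in the picture. A call takes as long as a camera call. They do not tell look-alikes from the thing itself.
- optics.cut_out(picture, thing): "pixels" (420x560 bool, what is visible of it) and "box" ([centre column, centre row, width, height] in pixels, round what is visible of it).
The state is a dict: "clock": time; "q": joint angles; "qvel": joint speeds; "effort": joint torques, N m; "ee_pos": TCP position; "tcp_rot": TCP orientation; "contact_force": force on the tool from outside, world axes, zero at the start; "moment": the same for the moment, N m; "grip_width": finger opening in m; "grasp_force": force on a finger pad.
Only numpy, scipy, OpenCV 4.12 (cv2) and the standard library are available. Lean on these libraries where they do the work, as an engineer would, in place of code of your own. Each camera call takes 0.05 s, during which the arm holds its last target. There are 200 camera calls.

### The job

Hang the piece tray that has the steel hook on the slatted stand: raise its front, slip the hook's lip through the gap between the two slats, then swing the front down until the hook rests on the lower slat, with its lip behind the upper slat and the tray's back against the lower slat. Let go so that the tray hangs level there by itself. Do not force the hook, and leave the other tray, cup, flask, case and trivet where they are.

Things in the scene. Friction and masses are not known exactly. Their poses are not given: they have to be found in the camera images.
- tray: The tray to hang: open cedar piece tray, 130 mm long (x), 120 wide (y), 0.25 to 0.45 kg. Origin: centre of its underside; +x to its back, z up. Floor 6 mm thick; front and side walls 22 high, 6 thick; back wall 50 high, 8 thick, rear face at x = +65. It has a steel hook on that face. Starts flat on the table, back roughly away from the robot, at one of two places, the plain tray at the other.
- divider (a point): On the tray's raised divider, its grip: tray x = -7.5, y = 0, z = 50 mm. The divider is 16 mm thick (y), runs from tray x = -45 to +30 mm, and its top is 62 mm above the tray's underside; it has 46 mm clear on either side down to the floor.
- hook_heel (a point): Where the underside of the hook's tongue meets the tray's rear face: tray x = +65, y = 0, z = 45 mm. The steel hook strip is 90 mm wide in y. Its flat tongue, 5 mm thick (z = 45 to 50), goes back 17 mm from the rear face; the last 5 mm turns up as a lip.
- lip_tip (a point): Top of the hook's lip, mid width: tray x = +79.5, y = 0, z = 70 mm. The lip is 5 mm thick and stands 20 mm above the tongue; 12 mm is free between it and the plane of the tray's rear face.
- stand: Fixed wooden slatted stand, 280 mm wide, 192 high. Origin on the table below the middle of the slats' front face; front faces its -x (towards the robot), y along the slats, z up. End posts at y = 117 to 133 mm either side, x = 0 to 22. Between them two level slats, one above the other, 8 mm thick (x = 0 to 8), open behind: see gap. Feet at the ends reach forward to x = -40, 12 mm high.
- gap (a point): Marks the front of the stand at stand x = 0, y = 0, z = 105 mm. The lower slat's top edge lies level with this point or up to 18 mm higher: both slats are clamped rigidly, together, at a height that differs each time, is not reported and must be felt or seen. The gap above the lower slat is 20 mm high, the lower slat 60 mm, the upper slat 35 mm.
- cap (a point): Front middle of the cap board over the slats: stand x = -9, y = 0, z = 192 mm (its top). It is 12 mm thick and juts 9 mm forward of the slats. The hook passes the gap with the tray's front raised 45 to 50 degrees, moving in and up, then turning down; below about 36 degrees it does not pass. Room to spare at the tightest is about 2 mm. Hung, the tray sags about 4 degrees nose down, hook heel 2 to 4 mm before the slats.
- plain_tray: A second cedar tray of the same size and shape as the first but without any hook (back wall 50 mm, divider 62 mm). Leave it. Origin at the centre of its underside, +x to its high back.
- teacup: Celadon teacup, 72 mm wide, 70 mm high. Leave it. Origin at the centre of its underside.
- flask: Pewter sake flask, 80 mm wide, 145 mm high. Leave it. Origin at the centre of its underside.
- case: Round boxwood piece case, 98 mm wide, 48 mm high. Leave it. Origin at the centre of its underside.
- trivet: Iron trivet shaped like a turtle, about 125 mm long, 20 mm high. Leave it. Origin at the centre of its underside.
Not all that is in view belongs to the job. Leave any pink look-alike of the tray alone.

How it is judged (in metres and radians):
On the way:
1. the hook's lip is through the gap behind the upper slat while the tray's front is still raised (x of lip_tip in the frame of stand between 0.01 and 0.04 m and y of lip_tip in the frame of stand between -0.08 and 0.08 m and z of lip_tip in the frame of stand between 0.1 and 0.168 m and angle between tray's own z axis and vertical above 0.25 rad), for 0.1 s.
At the end, for the whole second after the job is handed in: The tray hangs at rest, let go: hook heel 101 to 129 mm above the table and at most 9 mm before the slats' front face, hook between the end posts, lip behind the upper slat and above its lower edge, tray level within 0.12 rad and square to the stand within 0.14 rad (x of hook_heel in the frame of stand between -0.009 and 0.003 m and y of hook_heel in the frame of stand between -0.08 and 0.08 m and z of hook_heel in the frame of stand between 0.101 and 0.129 m and x of lip_tip in the frame of stand between 0.008 and 0.022 m and z of lip_tip in the frame of stand between 0.125 and 0.155 m and angle between tray's own z axis and vertical below 0.12 rad and angle between the x axis of tray and the x axis of stand, either way round below 0.14 rad and linear speed of tray below 0.02 m/s and angular speed of tray below 0.1 rad/s); the robot touches nothing.
It fails at once if the other tray, cup, flask, case or trivet is pushed more than 30 mm or tipped (distance of any of plain_tray, teacup, flask, case, trivet from where it was at the start of the episode above 0.03 m or angle between any of plain_tray, teacup, flask, case, trivet's own z axis and vertical above 0.35 rad).
It fails at once if the tray is forced against the stand with more than 80 N (contact force between tray and stand above 80 N).
It also fails if it takes over 67 s, if anything falls off the work surface, if the arm or the gripper's body presses on something with over 40 N, if the wrist force passes 120 N, or if a joint passes its speed limit or range.

## Working session

There is one attempt and no reset: what is moved stays moved. The work goes in short steps, Python scripts to look and compute and a tool call to move; the robot and the scene stay as the last step left them, time stands still between calls to the robot, and variables do not carry over. Pictures are saved under pics/ and viewed, at most 10 in all, crops included, and the job is handed in when it is done.

Besides the shell and the picture viewer there is one more tool, called by a JSON object that holds its "op" and its "data". drive_tool: Moves the arm, as the interface text tells. Its arguments: {"type":"object","properties":{"motion":{"type":"array","items":{"type":"array"}},"claw":{"type":"number"},"force":{"type":"number"}},"required":["motion"]}

```bash
mkdir -p pics; python3 - <<'E'
from bench import r, optics
import cv2, numpy as np, pickle
s=r.read_state(); print({k:np.round(s[k],3).tolist() for k in ('clock','ee_pos','tcp_rot','contact_force','grip_width')}, r.tcp_to_grasp)
for n in("scene","top"):
    p=optics.grab_frame(n); cv2.imwrite(f"pics/{n}0.png",p["image"])
    pickle.dump(p,open(n+"0.pkl","wb"))
    R=cv2.Rodrigues(np.array(p["rvec"]))[0]; print(n,(-R.T@np.array(p["tvec"]).ravel()).round(3),np.round(p["intrinsics"],1).tolist(), R.round(2).tolist())
    for t in("tray","plain_tray","hook_heel","stand","teacup","flask","case","trivet"):
        print(t,[(round(d["confidence"],2),np.round(d["box"]).tolist()) for d in optics.cut_out(p,t)])
E
```

```text
{'clock': 0.0, 'ee_pos': [0.232, 0.58, 0.404], 'tcp_rot': [[-0.929, 0.371, -0.001], [0.371, 0.929, -0.001], [0.0, -0.001, -1.0]], 'contact_force': [0.058, -0.652, -0.188], 'grip_width': 0.086} 0.1547
scene [ 1.282 -0.4    0.791] [[520.2, 0.0, 276.2], [0.0, 520.2, 200.4], [0.0, 0.0, 1.0]] [[0.43, 0.9, 0.02], [0.57, -0.25, -0.78], [-0.7, 0.34, -0.63]]
tray [(0.67, [150.0, 290.0, 75.0, 68.0]), (0.64, [124.0, 223.0, 82.0, 55.0])]
plain_tray [(0.68, [256.0, 250.0, 71.0, 64.0]), (0.17, [386.0, 214.0, 142.0, 120.0])]
hook_heel [(0.97, [124.0, 224.0, 79.0, 57.0]), (0.71, [150.0, 290.0, 74.0, 72.0])]
stand [(0.76, [385.0, 216.0, 141.0, 126.0]), (0.7, [149.0, 290.0, 80.0, 70.0]), (0.65, [375.0, 164.0, 36.0, 11.0])]
teacup [(0.93, [270.0, 302.0, 36.0, 50.0])]
flask [(0.66, [384.0, 216.0, 141.0, 126.0]), (0.56, [196.0, 339.0, 52.0, 78.0])]
case [(0.48, [147.0, 289.0, 82.0, 75.0])]
trivet []
top [ 0.42  -0.031  1.001] [[382.3, 0.0, 277.4], [0.0, 382.3, 212.4], [0.0, 0.0, 1.0]] [[0.01, -1.0, 0.01], [-0.99, -0.01, -0.12], [0.12, -0.01, -0.99]]
tray [(0.87, [389.0, 290.0, 77.0, 71.0]), (0.7, [385.0, 205.0, 48.0, 62.0])]
plain_tray [(0.88, [299.0, 212.0, 58.0, 56.0])]
hook_heel [(0.95, [389.0, 291.0, 76.0, 72.0]), (0.88, [387.0, 206.0, 52.0, 59.0])]
stand [(0.84, [180.0, 179.0, 136.0, 54.0])]
teacup [(0.6, [314.0, 149.0, 30.0, 28.0])]
flask [(0.74, [374.0, 132.0, 36.0, 42.0])]
case [(0.87, [148.0, 263.0, 40.0, 36.0])]
trivet [(0.84, [236.0, 245.0, 49.0, 48.0])]
```

View pics/scene0.png

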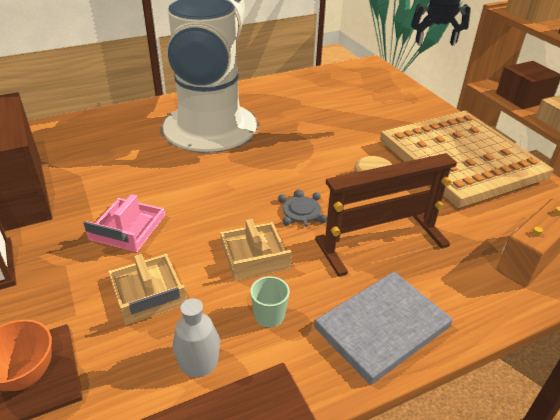

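View pics/top0.png

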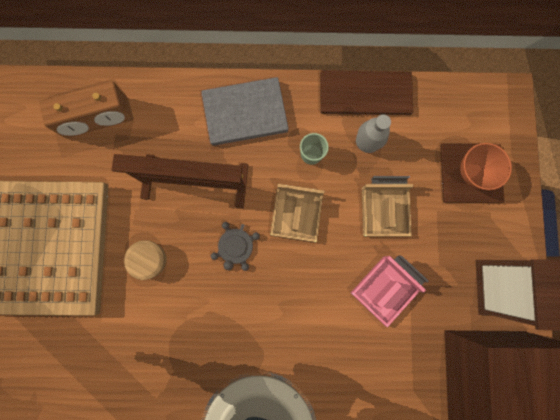

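The top view shows the hooked tray at about (387,208) with its dark hook along (390,180). The plain tray is at (298,213), the pink decoy at (389,291), and the stand's cap runs from (113,163) to (247,173). In the scene view, the hook tray is at (150,287). I'll zoom in to pick points.

```bash
python3 - <<'E'
import cv2,pickle,numpy as np
T=pickle.load(open("top0.pkl","rb"))["image"];S=pickle.load(open("scene0.pkl","rb"))["image"]
def crop(I,x0,y0,w,h,k):
    c=cv2.resize(I[y0:y0+h,x0:x0+w],None,fx=k,fy=k,interpolation=cv2.INTER_CUBIC)
    for u in range(0,w,10):cv2.line(c,(u*k,0),(u*k,5 if u%50 else 12),(255,255,255),1);cv2.putText(c,str(x0+u),(u*k,16),0,.3,(255,255,255),1)
    for v in range(0,h,10):cv2.line(c,(0,v*k),(5,v*k),(255,255,255),1);cv2.putText(c,str(y0+v),(6,v*k+3),0,.3,(255,255,255),1)
    return c
a=crop(T,355,168,65,75,6);b=crop(S,100,245,65+30,75,4)
o=np.zeros((450,780,3),np.uint8);o[:a.shape[0],:390]=a;o[:300,395:775]=b
cv2.imwrite("pics/tray_c.png",o)
a=crop(T,105,145,150,70,5);b=crop(S,310,148,145,125,4)
cv2.imwrite("pics/st_top.png",a);cv2.imwrite("pics/st_sc.png",b)
E
```

```text
(no output)
```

View pics/tray_c.png

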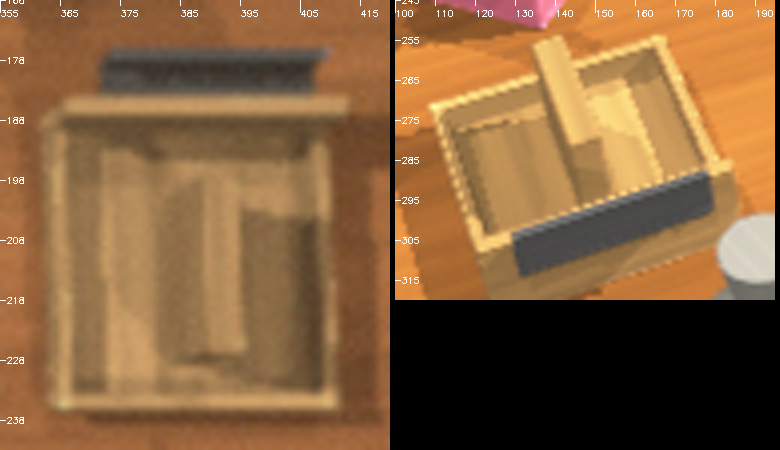

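View pics/st_top.png

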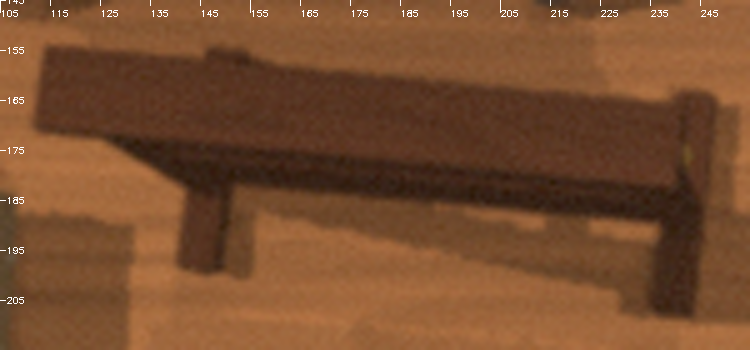

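View pics/st_sc.png

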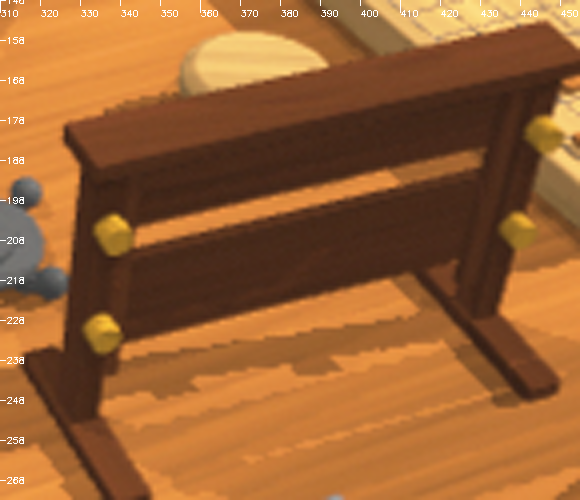

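The crops show the tray's rim, lip and divider edges, and the stand's cap, feet and slat edges. The scene camera sees the stand from behind, with the gap at about (343,207) to (430,187). I'll fit both poses by least squares.

```bash
cat > fit.py <<'E'
import cv2,pickle,numpy as np
from scipy.optimize import least_squares
C={n:pickle.load(open(n+"0.pkl","rb")) for n in("top","scene")}
def proj(n,P):
    c=C[n];return cv2.projectPoints(np.float64(P).reshape(-1,3),np.float64(c["rvec"]),np.float64(c["tvec"]),np.float64(c["intrinsics"]),None)[0][:,0]
def W(p,L):
    c,s=np.cos(p[2]),np.sin(p[2]);L=np.float64(L)/1000
    return np.c_[p[0]+c*L[:,0]-s*L[:,1],p[1]+s*L[:,0]+c*L[:,1],L[:,2]]
E
python3 - <<'E'
from fit import *
tr={"top":[((65,60,50),365.8,184.2),((65,-60,50),412.8,184.2),((-65,60,22),363.3,236),((-65,-60,22),411.3,236),((82,-45,70),409.7,176.7),((82,45,70),372.3,177.5),((-45,8,62),389.5,226.8),((-45,-8,62),395.5,226.8)],
"scene":[((82,-45,70),130,303.5),((82,45,70),179.25,288.25),((65,60,50),184.5,285.75),((65,-60,50),120.75,307),((-65,-60,22),110,271.25),((-65,60,22),166.75,255),((-45,-8,62),135,256.25),((-45,8,62),142,254.5),((30,-8,62),145,280.75),((30,8,62),151.75,279.25)]}
def res(p):
    return np.concatenate([(proj(n,W(p,[q[0] for q in v]))-[q[1:] for q in v]).ravel() for n,v in tr.items()])
f=least_squares(res,[.42,-.3,0],loss="soft_l1");print("tray",f.x[:2].round(4),np.degrees(f.x[2]).round(2));print(res(f.x).reshape(-1,2).round(1).tolist())
pt={"top":[((-40,125,12),145,199),((-40,-125,12),239.2,208),((-9,140,192),112.4,171),((-9,-140,192),239.4,182.4)],"scene":[((-9,-140,192),326.25,180),((-9,140,192),446.25,153.5)]}
ln=[(8,0,343.25,210.5),(8,0,430,190.5),(8,20,343.25,204.25),(8,20,430,184),(8,-60,341.25,233),(8,-60,413.75,216)]
def rs(p):
    o=[(proj(n,W(p,[q[0] for q in v]))-[q[1:] for q in v]).ravel() for n,v in pt.items()]
    for x,z,u,v in ln:
        a,b=proj("scene",W(p,[(x,-117,p[3]+z),(x,117,p[3]+z)]));d=(b-a)/np.linalg.norm(b-a)
        o.append([d[0]*(v-a[1])-d[1]*(u-a[0])])
    return np.concatenate(o)
g=least_squares(rs,[.5,.2,0,110],loss="soft_l1",x_scale=[.1,.1,.1,10]);print("stand",g.x[:2].round(4),np.degrees(g.x[2]).round(2),g.x[3].round(1));e=rs(g.x);print(e[:12].reshape(-1,2).round(1).tolist(),e[12:].round(1))
E
```

```text
tray [ 0.5511 -0.3229] 0.62
[[-1.2, -0.4], [-1.2, -0.3], [0.1, -0.3], [-1.4, -0.3], [-1.5, -1.1], [-0.0, -2.0], [-1.5, -0.2], [-1.1, -0.2], [-0.6, 0.7], [-0.5, -0.3], [0.2, 0.6], [-0.2, 0.5], [-1.7, -0.8], [-0.2, -2.2], [-1.6, -1.3], [-0.5, -2.0], [-1.8, -0.0], [-0.1, -1.2]]
stand [0.6067 0.1795] -4.63 109.9
[[-1.5, -0.7], [-0.2, -0.8], [-1.9, -1.0], [0.8, -0.4], [-2.6, -1.5], [-1.3, -1.0]] [-0.9 -0.4  0.2  0.1  0.1  1.1]
```

Both fits agree with the given sizes: slat top at about 110 mm, inside the 105–123 range. Next I'll plan the hook path for maximum clearance and compute the grasp pose.

```bash
cat > lib.py <<'E'
import numpy as np
from scipy.spatial.transform import Rotation as Ro
B=np.radians(35); TR=(0.5511,-0.3229,np.radians(0.62)); ST=(0.6067,0.1795,np.radians(-4.63))
def Rtool(yaw,b):   # tool y = tray y, tool z leans forward by b
    z=np.array([np.sin(b),0,-np.cos(b)]);y=np.array([0,1.,0]);x=np.cross(y,z)
    return Ro.from_euler('z',yaw).as_matrix()@np.c_[x,y,z]
def delta(p,R,p0,R0):
    return (np.array(p)-p0)/.08, Ro.from_matrix(R@R0.T).as_rotvec()/(2*np.pi)
E
cat > plan.py <<'E'
import numpy as np,heapq
def box(x0,x1,z0,z1,n=0.7):
    xs=np.linspace(x0,x1,max(2,int((x1-x0)/n)+1));zs=np.linspace(z0,z1,max(2,int((z1-z0)/n)+1))
    return np.vstack([np.c_[xs,0*xs+z0],np.c_[xs,0*xs+z1],np.c_[0*zs+x0,zs],np.c_[0*zs+x1,zs]])
T=[(-8,0,-45,5),(-5,17,0,5),(12,17,0,25)]; S=[(0,8,-60,0),(0,8,20,55),(-9,12,70,82)]
tp=np.vstack([box(*b) for b in T]);sp=np.vstack([box(*b) for b in S])
def sd(P,b):
    dx=np.maximum(b[0]-P[:,0],P[:,0]-b[1]);dz=np.maximum(b[2]-P[:,1],P[:,1]-b[3])
    return np.where((dx>0)|(dz>0),np.hypot(np.maximum(dx,0),np.maximum(dz,0)),np.maximum(dx,dz)).min()
def clear(hx,hz,th):
    c,s=np.cos(th),np.sin(th)
    A=np.c_[hx+tp[:,0]*c+tp[:,1]*s,hz-tp[:,0]*s+tp[:,1]*c]
    q=sp-[hx,hz];Bq=np.c_[q[:,0]*c-q[:,1]*s,q[:,0]*s+q[:,1]*c]
    return min(min(sd(A,b) for b in S),min(sd(Bq,b) for b in T))
E
python3 - <<'E'
from lib import *; from plan import *; from bench import r
s=r.read_state();R0=s["tcp_rot"];p0=s["ee_pos"]
c,sn=np.cos(TR[2]),np.sin(TR[2]);g=np.array([TR[0]-.0075*c,TR[1]-.0075*sn,.05]);R=Rtool(TR[2],B)
tcp=g-R[:,2]*r.tcp_to_grasp;print("grasp tcp",tcp.round(4),"total delta",[d.round(3) for d in delta(tcp,R,p0,R0)])
# wrist check
q=np.radians(s["q"]);K=lambda a,A,q4,q5:Ro.from_euler('ZYZY',[a,A,q4,q5]).as_matrix()
F=(K(q[0],q[1]+q[2],q[3],q[4])@Ro.from_euler('z',q[5]).as_matrix()).T@R0   # fixed tool offset
for a,A,Rt in((-37,105,R),(-33,80,R),(20,105,Rtool(ST[2],B-np.radians(48))),(20,105,Rtool(ST[2],B))):
    M=(Ro.from_euler('ZY',np.radians([a,A])).as_matrix()).T@Rt@F.T
    print(a,A,Ro.from_matrix(M).as_euler('ZYZ',degrees=True).round(0))
X=np.arange(-26,0,1.);Z=np.arange(-14,14,1.);H=np.arange(50,-1,-2)
C=np.array([[[clear(x,z,np.radians(t)) for t in H] for z in Z] for x in X])
st=(0,int(np.argmin(abs(Z+6))),1)
best={};pq=[]
for i in range(len(Z)):
    for t in range(0,3):
        if C[0,i,t]>0: heapq.heappush(pq,(-min(C[0,i,t],5),0,(0,i,t),None))
goal=None
while pq:
    m,n,k,par=heapq.heappop(pq)
    if k in best: continue
    best[k]=par
    if H[k[2]]==4 and X[k[0]]>=-4 and Z[k[1]]<=2: goal=k;print("bottleneck",-m);break
    for d in((1,0,0),(-1,0,0),(0,1,0),(0,-1,0),(0,0,1),(0,0,-1),(1,1,0),(1,0,1),(0,1,1),(0,-1,1),(-1,0,1),(1,1,1),(1,-1,1),(-1,1,1),(-1,-1,1)):
        j=tuple(np.add(k,d))
        if 0<=j[0]<len(X) and 0<=j[1]<len(Z) and 0<=j[2]<len(H) and C[j]>0 and j not in best: heapq.heappush(pq,(max(m,-min(C[j],5)),n+1,j,k))
k=goal;o=[]
while k: o.append((X[k[0]],Z[k[1]],H[k[2]],round(float(C[k]),1)));k=best[k]
print(*[tuple(map(float,a)) for a in o[::-1]],sep="\n")
E
```

```text
grasp tcp [ 0.4549 -0.3239  0.1767] total delta [array([  2.79 , -11.305,  -2.85 ]), array([-0.018, -0.096,  0.06 ])]Traceback (most recent call last):
  File "<stdin>", line 7, in <module>
  File "<stdin>", line 6, in <lambda>
  File "scipy/spatial/transform/_rotation.pyx", line 1413, in scipy.spatial.transform._rotation.Rotation.from_euler
ValueError: Expected axis specification to be a non-empty string of upto 3 characters, got ZYZY
```

```bash
cat > p2.py <<'E'
from lib import *; from plan import *; from bench import r
s=r.read_state();R0=s["tcp_rot"];R=Rtool(TR[2],B)
q=np.radians(s["q"]);Z6=lambda a:Ro.from_euler('z',a).as_matrix()
F=(Ro.from_euler('ZY',[q[0],q[1]+q[2]]).as_matrix()@Ro.from_euler('ZYZ',q[3:6]).as_matrix()).T@R0
for a,A,Rt in((-37,105,R),(-33,80,R),(20,105,Rtool(ST[2],B-np.radians(48))),(20,105,Rtool(ST[2],B))):
    M=(Ro.from_euler('ZY',np.radians([a,A])).as_matrix()).T@Rt@F.T
    print(a,A,Ro.from_matrix(M).as_euler('ZYZ',degrees=True).round(0))
X=np.arange(-26,0,1.);Z=np.arange(-14,14,1.);H=np.arange(50,-1,-2)
C=np.array([[[clear(x,z,np.radians(t)) for t in H] for z in Z] for x in X])
best={};pq=[];goal=None
for i in range(len(Z)):
    for t in range(0,3):
        if C[0,i,t]>0: heapq.heappush(pq,(-min(C[0,i,t],5),0,(0,i,t),None))
while pq:
    m,n,k,par=heapq.heappop(pq)
    if k in best: continue
    best[k]=par
    if H[k[2]]==4 and X[k[0]]>=-4 and Z[k[1]]<=2: goal=k;print("bottleneck",-m);break
    for d in np.ndindex(3,3,3):
        j=tuple(int(v) for v in np.add(k,d)-1)
        if 0<=j[0]<len(X) and 0<=j[1]<len(Z) and 0<=j[2]<len(H) and C[j]>0 and j not in best: heapq.heappush(pq,(max(m,-min(C[j],5)),n+1,j,k))
k=goal;o=[]
while k: o.append((X[k[0]],Z[k[1]],H[k[2]],round(float(C[k]),1)));k=best[k]
print(*[tuple(map(float,a)) for a in o[::-1]],sep="\n")
E
python3 p2.py
```

```text
-37 105 [  27.   49. -141.]
-33 80 [  20.   71. -125.]
20 105 [  5.  87. -66.]
20 105 [-20.  44. -55.]
bottleneck 1.2975633630783954
(-26.0, 4.0, 46.0, 3.9)
(-25.0, 4.0, 44.0, 3.8)
(-24.0, 5.0, 44.0, 3.7)
(-23.0, 6.0, 44.0, 3.7)
(-22.0, 7.0, 46.0, 3.3)
(-21.0, 8.0, 46.0, 3.3)
(-20.0, 9.0, 48.0, 3.1)
(-19.0, 10.0, 50.0, 2.9)
(-18.0, 11.0, 50.0, 2.3)
(-17.0, 11.0, 50.0, 2.4)
(-16.0, 12.0, 50.0, 2.5)
(-15.0, 12.0, 48.0, 2.0)
(-14.0, 13.0, 46.0, 1.8)
(-13.0, 13.0, 44.0, 1.4)
(-12.0, 13.0, 42.0, 1.6)
(-11.0, 13.0, 40.0, 1.9)
(-11.0, 12.0, 38.0, 1.5)
(-10.0, 12.0, 36.0, 2.0)
(-10.0, 11.0, 34.0, 1.5)
(-10.0, 11.0, 32.0, 1.5)
(-9.0, 10.0, 30.0, 1.5)
(-9.0, 10.0, 28.0, 1.7)
(-9.0, 9.0, 26.0, 1.5)
(-8.0, 9.0, 24.0, 1.9)
(-8.0, 8.0, 22.0, 1.6)
(-7.0, 7.0, 20.0, 1.4)
(-7.0, 7.0, 18.0, 1.8)
(-7.0, 6.0, 16.0, 1.4)
(-6.0, 5.0, 14.0, 1.5)
(-6.0, 5.0, 12.0, 1.4)
(-5.0, 4.0, 10.0, 1.7)
(-4.0, 4.0, 8.0, 2.3)
(-3.0, 3.0, 6.0, 1.8)
(-2.0, 2.0, 4.0, 1.3)
```

{"op": "drive_tool", "data": {"motion": [[[0.2,-0.5,0],[0,0,0.03]],[[0.3,-1,0],[0,0,0.06]]], "claw": 0.55, "force": 100}}

```text
clock: 1.15
ee_pos: [0.2561, 0.4996, 0.4045]
tcp_rot: [[-1.0, -0.002, 0.0], [-0.002, 1.0, 0.0], [-0.0, 0.0, -1.0]]
contact_force: [0.7, 0.6, 0.6]
grip_width: 0.0516
grasp_force: 0.0
```

{"op": "drive_tool", "data": {"motion": [[[0.17,-0.7,0],[0,0,0]],[[0.17,-1,0],[0,0,0]]]}}

```text
clock: 1.4
ee_pos: [0.2696, 0.4182, 0.4048]
tcp_rot: [[-1.0, 0.006, -0.0], [0.006, 1.0, -0.001], [0.0, -0.001, -1.0]]
contact_force: [0.6, 0.5, -0.0]
grip_width: 0.0467
grasp_force: 0.0
```

{"op": "drive_tool", "data": {"motion": [[[0.17,-0.7,0],[0,0,0]],[[0.17,-1,0],[0,0,0]]]}}

```text
clock: 1.65
ee_pos: [0.2831, 0.3384, 0.4048]
tcp_rot: [[-1.0, 0.006, 0.0], [0.006, 1.0, -0.0], [-0.0, -0.0, -1.0]]
contact_force: [-0.0, 1.2, 0.1]
grip_width: 0.047
grasp_force: 0.0
```

{"op": "drive_tool", "data": {"motion": [[[0.17,-0.7,0],[0,0,0]],[[0.17,-1,0],[0,0,0]]]}}

```text
clock: 1.9
ee_pos: [0.2966, 0.2585, 0.4048]
tcp_rot: [[-1.0, 0.006, 0.0], [0.006, 1.0, -0.0], [-0.0, -0.0, -1.0]]
contact_force: [1.3, -0.2, 0.4]
grip_width: 0.0469
grasp_force: 0.0
```

{"op": "drive_tool", "data": {"motion": [[[0.17,-0.7,0],[0,0,0]],[[0.17,-1,0],[0,0,0]]]}}

```text
clock: 2.15
ee_pos: [0.3103, 0.1786, 0.4048]
tcp_rot: [[-1.0, 0.006, 0.001], [0.006, 1.0, -0.0], [-0.001, -0.0, -1.0]]
contact_force: [-0.7, 0.5, 0.2]
grip_width: 0.047
grasp_force: 0.0
```

{"op": "drive_tool", "data": {"motion": [[[0.17,-0.7,0],[0,0,0]],[[0.17,-1,0],[0,0,0]]]}}

```text
clock: 2.4
ee_pos: [0.3241, 0.0986, 0.4049]
tcp_rot: [[-1.0, 0.006, 0.001], [0.006, 1.0, -0.0], [-0.001, -0.0, -1.0]]
contact_force: [1.0, 0.5, -0.0]
grip_width: 0.0472
grasp_force: 0.0
```

{"op": "drive_tool", "data": {"motion": [[[0.17,-0.7,0],[0,0,0]],[[0.17,-1,0],[0,0,0]]]}}

```text
clock: 2.65
ee_pos: [0.3378, 0.0185, 0.405]
tcp_rot: [[-1.0, 0.006, 0.001], [0.006, 1.0, -0.0], [-0.001, -0.0, -1.0]]
contact_force: [0.4, 0.8, 0.2]
grip_width: 0.0469
grasp_force: 0.0
```

{"op": "drive_tool", "data": {"motion": [[[0.17,-0.7,0],[0,-0.015,0]],[[0.17,-1,0],[0,-0.03,0]]]}}

```text
clock: 2.9
ee_pos: [0.3517, -0.0618, 0.405]
tcp_rot: [[-0.981, 0.006, 0.192], [0.006, 1.0, -0.002], [-0.192, -0.001, -0.981]]
contact_force: [0.1, 0.6, -0.6]
grip_width: 0.047
grasp_force: 0.0
```

{"op": "drive_tool", "data": {"motion": [[[0.17,-0.7,0],[0,-0.015,0]],[[0.17,-1,0],[0,-0.03,0]]]}}

```text
clock: 3.15
ee_pos: [0.3651, -0.1421, 0.4052]
tcp_rot: [[-0.928, 0.006, 0.372], [0.006, 1.0, -0.003], [-0.372, -0.0, -0.928]]
contact_force: [0.7, 1.9, 0.3]
grip_width: 0.0471
grasp_force: 0.0
```

{"op": "drive_tool", "data": {"motion": [[[0.17,-0.7,-0.4],[0,-0.015,0]],[[0.17,-1,-0.7],[0,-0.03,0]]]}}

```text
clock: 3.4
ee_pos: [0.3791, -0.2098, 0.3577]
tcp_rot: [[-0.858, -0.001, 0.513], [0.003, 1.0, 0.007], [-0.513, 0.008, -0.858]]
contact_force: [1.0, 1.3, 0.5]
grip_width: 0.0474
grasp_force: 0.0
```

{"op": "drive_tool", "data": {"motion": [[[0.17,-0.7,-0.5],[0,0,0]],[[0.17,-1.0,-0.9],[0,0,0]],[[0.17,-1.0,-0.9],[0,0,0]]]}}

```text
clock: 3.78
ee_pos: [0.4026, -0.2888, 0.2954]
tcp_rot: [[-0.871, 0.005, 0.492], [0.011, 1.0, 0.01], [-0.492, 0.014, -0.871]]
contact_force: [-0.9, 0.4, 0.4]
grip_width: 0.0467
grasp_force: 0.0
```

```bash
cat > go.py <<'E'
from lib import *; from bench import r; import cv2
s=r.read_state();R=Rtool(TR[2],B);c,sn=np.cos(TR[2]),np.sin(TR[2])
g=np.array([TR[0]-.0075*c,TR[1]-.0075*sn,.05]);tcp=g-R[:,2]*r.tcp_to_grasp
print(s["clock"],np.round(s["q"],0),np.round(s["ee_pos"],4))
for b in (.06,0): print(b,[np.round(d,4).tolist() for d in delta(tcp-R[:,2]*b,R,s["ee_pos"],s["tcp_rot"])])
E
python3 go.py
```

```text
3.775 [ -50.   25.  112.   46.   32. -177.] [ 0.4026 -0.2888  0.2954]
0.06 [[0.223, -0.4433, -0.8688], [-0.0022, -0.0154, 0.0024]]
0 [[0.6532, -0.4387, -1.4832], [-0.0022, -0.0154, 0.0024]]
```

Joint 6 ran into its limit with this grasp yaw. I'll turn the gripper half round for the equivalent grasp.

{"op": "drive_tool", "data": {"motion": [[[0,0,0.2],[0.082,0.002,-0.145]],[[0,0,0.2],[0.082,0.002,-0.145]],[[0,0,0.2],[0.082,0.002,-0.145]],[[0,0,0.2],[0.082,0.002,-0.145]],[[0,0,0.2],[0.082,0.002,-0.145]],[[0,0,0.2],[0.082,0.002,-0.145]]]}}

```text
clock: 4.53
ee_pos: [0.4021, -0.2861, 0.3138]
tcp_rot: [[-0.431, 0.757, 0.491], [0.872, 0.49, 0.01], [-0.233, 0.433, -0.871]]
contact_force: [-0.5, -0.1, -0.1]
grip_width: 0.0469
grasp_force: 0.0
```

{"op": "drive_tool", "data": {"motion": [[[0,0,0],[0.082,0.002,-0.145]],[[0,0,0],[0.082,0.002,-0.145]],[[0,0,0],[0.082,0.002,-0.145]],[[0,0,0],[0.082,0.002,-0.145]],[[0,0,0],[0.082,0.002,-0.145]],[[0,0,0],[0.082,0.002,-0.145]]]}}

```text
clock: 5.28
ee_pos: [0.4021, -0.2861, 0.3138]
tcp_rot: [[0.439, 0.753, 0.491], [0.86, -0.51, 0.013], [0.259, 0.417, -0.871]]
contact_force: [0.3, 0.2, 0.2]
grip_width: 0.047
grasp_force: 0.0
```

{"op": "drive_tool", "data": {"motion": [[[0,0,0],[0.082,0.002,-0.145]],[[0,0,0],[0.082,0.002,-0.145]],[[0,0,0],[0.082,0.002,-0.145]],[[0,0,0],[0.082,0.002,-0.145]],[[0,0,0],[0.082,0.002,-0.145]],[[0,0,0],[0.082,0.002,-0.145]]]}}

```text
clock: 6.02
ee_pos: [0.4021, -0.2861, 0.3138]
tcp_rot: [[0.871, -0.002, 0.492], [-0.011, -1.0, 0.014], [0.492, -0.018, -0.87]]
contact_force: [0.2, 0.4, 0.1]
grip_width: 0.0468
grasp_force: 0.0
```

```bash
sed -i 's/y=np.array(\[0,1.,0\])/y=np.array([0,-1.,0])/;s/tool y = tray y/tool y = -tray y/' lib.py; python3 go.py
```

```text
6.025 [-50.  23. 111.  43.  34.   7.] [ 0.4021 -0.2861  0.3138]
0.06 [[0.2296, -0.4776, -1.0993], [-0.0028, -0.0154, 0.0019]]
0 [[0.6598, -0.4729, -1.7136], [-0.0028, -0.0154, 0.0019]]
```

{"op": "drive_tool", "data": {"motion": [[[0.23,-0.48,-0.5],[-0.003,-0.0154,0.002]],[[0.23,-0.48,-1.0],[-0.003,-0.0154,0.002]],[[0.23,-0.48,-1.0],[-0.003,-0.0154,0.002]],[[0.23,-0.48,-1.0],[-0.003,-0.0154,0.002]]]}}

```text
clock: 6.52
ee_pos: [0.4207, -0.3247, 0.2346]
tcp_rot: [[0.819, 0.014, 0.573], [0.013, -1.0, 0.006], [0.573, 0.003, -0.819]]
contact_force: [-0.1, 0.3, 0.6]
grip_width: 0.0472
grasp_force: 0.0
```

```bash
python3 go.py
```

```text
6.525 [-52.  34. 111.  68.  29. -23.] [ 0.4207 -0.3247  0.2346]
0.06 [[-0.0026, 0.005, -0.1087], [0.0004, -0.0001, -0.0005]]
0 [[0.4276, 0.0096, -0.7231], [0.0004, -0.0001, -0.0005]]
```

{"op": "drive_tool", "data": {"motion": [[[0,0,-0.1],[0,0,0]],[[0.14,0,-0.3],[0,0,0]],[[0.28,0.005,-0.51],[0,0,0]],[[0.428,0.01,-0.723],[0,0,0]],[[0.428,0.01,-0.723],[0,0,0]]]}}

```text
clock: 7.15
ee_pos: [0.4556, -0.3242, 0.1767]
tcp_rot: [[0.818, 0.015, 0.574], [0.015, -1.0, 0.006], [0.574, 0.004, -0.819]]
contact_force: [0.1, -0.3, 0.5]
grip_width: 0.0472
grasp_force: 0.0
```

```bash
cat > shot.py <<'E'
import sys,cv2,pickle,numpy as np
from bench import r,optics
tag=sys.argv[1];t=list(map(int,sys.argv[2:7]));s=list(map(int,sys.argv[7:12]))
def crop(I,x0,y0,w,h,k):
    c=cv2.resize(I[y0:y0+h,x0:x0+w],None,fx=k,fy=k,interpolation=cv2.INTER_CUBIC)
    for u in range(0,w,10):cv2.line(c,(u*k,0),(u*k,5),(255,255,255),1);cv2.putText(c,str(x0+u),(u*k,16),0,.3,(255,255,255),1)
    for v in range(0,h,10):cv2.line(c,(0,v*k),(5,v*k),(255,255,255),1);cv2.putText(c,str(y0+v),(6,v*k+3),0,.3,(255,255,255),1)
    return c
L=[]
for n,a in(("top",t),("scene",s)):
    p=optics.grab_frame(n);pickle.dump(p,open(f"{n}_{tag}.pkl","wb"))
    if a[2]: L.append(crop(p["image"],*a))
H=max(c.shape[0] for c in L);o=np.hstack([np.pad(c,((0,H-c.shape[0]),(0,4),(0,0))) for c in L])
cv2.imwrite(f"pics/{tag}.png",o[:600,:800]);q=r.read_state();print(o.shape,q["clock"],np.round(q["q"],0),np.round(q["ee_pos"],4))
E
python3 go.py;python3 shot.py grasp 345 160 80 100 5 90 180 100 130 4
```

```text
7.15 [-49.  42. 109.  80.  26. -33.] [ 0.4556 -0.3242  0.1767]
0.06 [[-0.4393, -0.0019, 0.6148], [0.0006, 0.0002, -0.0007]]
0 [[-0.0091, 0.0027, 0.0004], [0.0006, 0.0002, -0.0007]]
(520, 808, 3) 7.25 [-49.  42. 109.  80.  26. -33.] [ 0.455  -0.3245  0.177 ]
```

View pics/grasp.png

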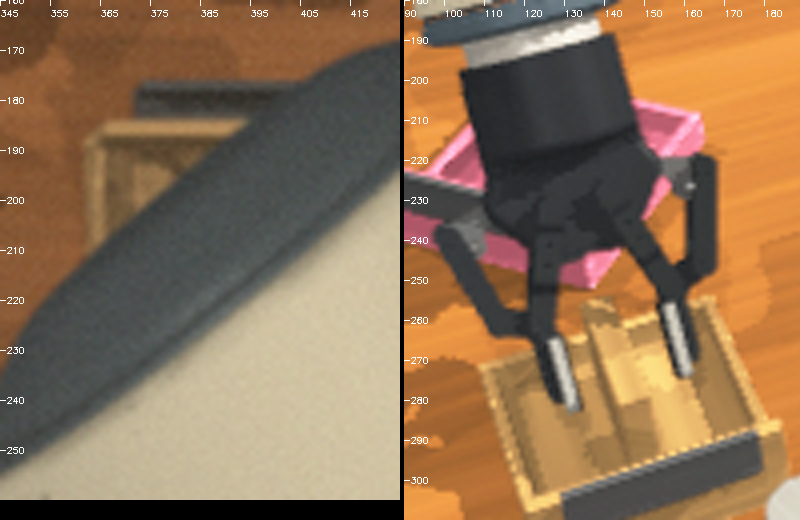

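The fingers straddle the divider, tips at (130,281) and (160,273), with the divider between them at about (145,265). Close.

{"op": "drive_tool", "data": {"motion": [[[0,0,0],[0,0,0]],[[0,0,0],[0,0,0]],[[0,0,0],[0,0,0]],[[0,0,0],[0,0,0]],[[0,0,0],[0,0,0]],[[0,0,0],[0,0,0]]], "claw": 0.0, "force": 110}}

```text
clock: 8.0
ee_pos: [0.4546, -0.325, 0.1762]
tcp_rot: [[0.819, 0.013, 0.574], [0.013, -1.0, 0.004], [0.574, 0.004, -0.819]]
contact_force: [-7.8, 1.1, 17.7]
grip_width: 0.0146
grasp_force: 108.2
```

{"op": "drive_tool", "data": {"motion": [[[0,0,0.2],[0,0,0]],[[0,0,0.5],[0,0,0]],[[0,0,0.9],[0,0,0]],[[0,0,0.9],[0,0,0]]]}}

```text
clock: 8.5
ee_pos: [0.4549, -0.325, 0.2489]
tcp_rot: [[0.818, 0.014, 0.575], [0.015, -1.0, 0.003], [0.575, 0.006, -0.818]]
contact_force: [-0.5, 0.2, -4.8]
grip_width: 0.0144
grasp_force: 108.0
```

{"op": "drive_tool", "data": {"motion": [[[0,0,0.5],[0,0,0]],[[0,0.2,1.0],[0,0,0]]]}}

```text
clock: 8.75
ee_pos: [0.4546, -0.3091, 0.3266]
tcp_rot: [[0.82, 0.013, 0.572], [0.012, -1.0, 0.006], [0.572, 0.002, -0.82]]
contact_force: [0.5, 0.9, -3.3]
grip_width: 0.0144
grasp_force: 108.5
```

{"op": "drive_tool", "data": {"motion": [[[0,0.5,0],[0,0.016,0]],[[0,1,0],[0,0.032,0]],[[0,1,0],[0,0.032,0]]]}}

```text
clock: 9.12
ee_pos: [0.4544, -0.2259, 0.326]
tcp_rot: [[0.919, 0.018, 0.395], [0.016, -1.0, 0.009], [0.395, -0.002, -0.919]]
contact_force: [0.3, -0.5, -4.2]
grip_width: 0.0148
grasp_force: 108.7
```

{"op": "drive_tool", "data": {"motion": [[[0,0.5,0],[0,0.016,0]],[[0,1,0],[0,0.032,0]],[[0,1,0],[0,0.032,0]]]}}

```text
clock: 9.5
ee_pos: [0.4547, -0.1467, 0.3261]
tcp_rot: [[0.979, 0.018, 0.204], [0.016, -1.0, 0.008], [0.204, -0.005, -0.979]]
contact_force: [1.6, -1.1, -4.4]
grip_width: 0.0149
grasp_force: 109.5
```

{"op": "drive_tool", "data": {"motion": [[[0,0.5,0],[0,0.016,0]],[[0,1,0],[0,0.032,0]],[[0,1,0],[0,0.032,0]]]}}

```text
clock: 9.88
ee_pos: [0.4551, -0.0672, 0.3262]
tcp_rot: [[1.0, 0.017, 0.005], [0.017, -1.0, 0.008], [0.006, -0.008, -1.0]]
contact_force: [-0.0, -0.9, -4.5]
grip_width: 0.0146
grasp_force: 110.0
```

{"op": "drive_tool", "data": {"motion": [[[0,0.5,0],[0,0.016,0]],[[0,1,0],[0,0.032,0]],[[0,1,0],[0,0.032,0]]]}}

```text
clock: 10.25
ee_pos: [0.4555, 0.0123, 0.3263]
tcp_rot: [[0.981, 0.015, -0.193], [0.017, -1.0, 0.008], [-0.193, -0.011, -0.981]]
contact_force: [-0.3, -0.4, -4.7]
grip_width: 0.0144
grasp_force: 110.3
```

{"op": "drive_tool", "data": {"motion": [[[0,0.5,0],[0,0,0]],[[0.3,1,0],[0,0,-0.014]],[[0.3,1,0],[0,0,-0.014]]]}}

```text
clock: 10.62
ee_pos: [0.4806, 0.092, 0.3267]
tcp_rot: [[0.979, -0.075, -0.188], [-0.072, -0.997, 0.025], [-0.19, -0.011, -0.982]]
contact_force: [-0.0, -0.5, -5.1]
grip_width: 0.0149
grasp_force: 110.5
```

{"op": "drive_tool", "data": {"motion": [[[0,0.5,0],[0,0,0]],[[0.3,1,0],[0,0,0]],[[0.3,1,0],[0,0,0]]]}}

```text
clock: 11.0
ee_pos: [0.5045, 0.1718, 0.3266]
tcp_rot: [[0.979, -0.074, -0.189], [-0.07, -0.997, 0.024], [-0.19, -0.011, -0.982]]
contact_force: [-1.2, -0.4, -4.2]
grip_width: 0.0144
grasp_force: 110.6
```

```bash
cat >> lib.py <<'E'
# tray in the hand: tray pose at closing against TCP pose at closing
def hom(R,p): M=np.eye(4);M[:3,:3]=R;M[:3,3]=p;return M
from scipy.spatial.transform import Rotation as _R
OFF=np.array([0.,0.,0.])  # correction of tray origin at closing (m)
def hand():
    tray=hom(_R.from_euler('z',np.radians(0.8)).as_matrix(),[TR[0],-.325+.0075*0+ (0.5511-0.4546)*np.tan(np.radians(0.8)),0]+OFF)
    return np.linalg.inv(hom(Rtool(np.radians(0.8),B),[.4546,-.325,.1762]))@tray
def stM(): return hom(_R.from_euler('z',ST[2]).as_matrix(),[ST[0],ST[1],0])
def tcp_for(hx,hz,th,y=0.):  # heel in stand frame (m), front raised th deg
    Rt=_R.from_euler('y',np.radians(th)).as_matrix();o=np.array([hx,y,hz])-Rt@[.065,0,.045]
    return stM()@hom(Rt,o)@np.linalg.inv(hand())
def where(s):
    T=np.linalg.inv(stM())@hom(np.array(s["tcp_rot"]),s["ee_pos"])@hand();e=_R.from_matrix(T[:3,:3]).as_euler('ZYX',degrees=True)
    return (T@[.065,0,.045,1])[:3]*1000,(T@[.0795,0,.07,1])[:3]*1000,e
E
cat > to.py <<'E'
import sys;from lib import *;from bench import r
s=r.read_state();h,l,e=where(s);print("t",round(s["clock"],2),"heel",h.round(1),"lip",l.round(1),"yaw,pitch,roll",e.round(1),"F",np.round(s["contact_force"],1),"q",np.round(s["q"],0))
C0=hom(np.array(s["tcp_rot"]),s["ee_pos"])
for a in sys.argv[1:]:
    x,z,t=map(float,a.split(","));T=tcp_for(x/1e3,z/1e3,t);d=delta(T[:3,3],T[:3,:3],C0[:3,3],C0[:3,:3]);print(a,[np.round(v,4).tolist() for v in d])
E
python3 to.py -45,114,46; python3 shot.py pre 0 0 0 0 1 290 110 190 150 4
```

```text
t 11.0 heel [-83.3 -13.6 119.3] lip [-55.3 -13.5 126.3] yaw,pitch,roll [ 1.  46.   0.9] F [-1.2 -0.4 -4.2] q [ 11.  29.  92.   4.  70. 104.]
-45,114,46 [[0.4944, 0.1594, -0.0662], [-0.0017, 0.0002, -0.0011]]
(600, 764, 3) 11.1 [ 11.  28.  92.   4.  70. 104.] [0.5032 0.1702 0.3265]
```

View pics/pre.png

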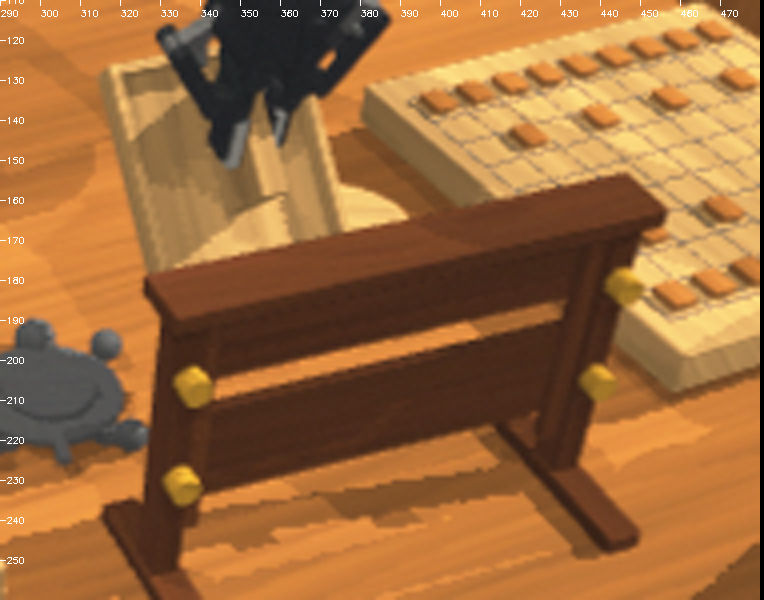

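The tray is held in the air about 46° nose up behind the stand. Its front-left rim corner is at (316,127) and the divider's rear end at (356–362,159). I'll compare this with the predicted in-hand pose.

```bash
python3 - <<'E'
from lib import *;from bench import r;import fit
s=r.read_state();M=hom(np.array(s["tcp_rot"]),s["ee_pos"])@hand()
for P,m in(((-65,-60,22),(316.2,127.5)),((30,-8,62),(356.3,160)),((30,8,62),(362,158)),((82,-45,70),None)):
    w=(M@np.r_[np.array(P)/1000,1])[:3];print(P,w.round(3),fit.proj("scene",w)[0].round(1),m)
E
```

```text
(-65, -60, 22) [0.41  0.118 0.196] [315.3 125.6] (316.2, 127.5)
(30, -8, 62) [0.508 0.163 0.156] [354.  158.8] (356.3, 160)
(30, 8, 62) [0.509 0.179 0.156] [360.5 157.4] (362, 158)
(82, -45, 70) [0.547 0.124 0.124] [346.1 184.9] None
```

{"op": "drive_tool", "data": {"motion": [[[0.25,0.16,-0.06],[-0.002,0,-0.001]],[[0.3,0.16,-0.06],[-0.002,0,-0.001]],[[0.3,0.16,-0.06],[-0.002,0,-0.001]]]}}

```text
clock: 11.48
ee_pos: [0.5268, 0.1829, 0.3221]
tcp_rot: [[0.978, -0.083, -0.192], [-0.082, -0.997, 0.011], [-0.192, 0.005, -0.981]]
contact_force: [0.2, -0.1, -4.0]
grip_width: 0.0145
grasp_force: 110.6
```

```bash
python3 to.py -50,114,48 -45,114,48 -40,116,48; python3 shot.py pre2 130 140 130 100 6 0 0 0 0 1
```

```text
t 11.47 heel [-62.4  -4.1 114.7] lip [-34.3  -4.1 121.6] yaw,pitch,roll [-0.4 46.1 -0.4] F [ 0.2 -0.1 -4. ] q [ 12.  31.  88.   3.  72. 106.]
-50,114,48 [[0.2441, 0.0188, -0.0031], [0.0012, 0.0053, 0.0003]]
-45,114,48 [[0.3064, 0.0138, -0.0031], [0.0012, 0.0053, 0.0003]]
-40,116,48 [[0.3687, 0.0087, 0.0219], [0.0012, 0.0053, 0.0003]]
(600, 784, 3) 11.575 [ 12.  31.  88.   3.  72. 106.] [0.5264 0.1832 0.3223]
```

View pics/pre2.png

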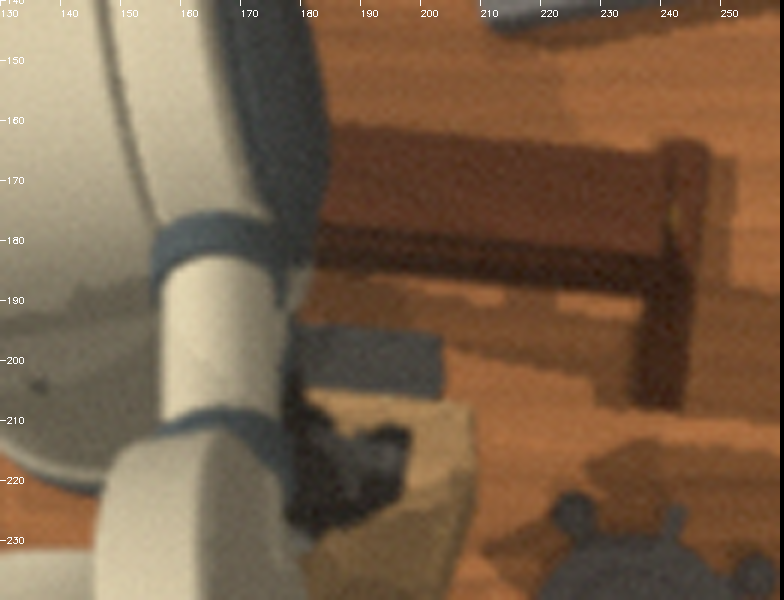

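```bash
python3 - <<'E'
from lib import *;from bench import r;import fit
s=r.read_state();M=hom(np.array(s["tcp_rot"]),s["ee_pos"])@hand()
for P,m in(((82,-45,70),(203.8,195.5)),((77,-45,70),None),((65,-60,50),(208.8,207))):
    w=(M@np.r_[np.array(P)/1000,1])[:3];print(P,w.round(3),fit.proj("top",w)[0].round(1),m)
w=(stM()@np.array([[0,y,.050,1] for y in(.1,.0,-.1)]).T)[:3].T;print("slat low edge",fit.proj("top",w).round(1).tolist(),"meas (205,186.5)")
E
python3 to.py -45,90,48 -33,90,48
```

```text
(82, -45, 70) [0.57  0.134 0.12 ] [202.7 194.8] (203.8, 195.5)
(77, -45, 70) [0.566 0.134 0.124] [202.3 196. ] None
(65, -60, 50) [0.542 0.121 0.119] [207.9 206.6] (208.8, 207)
slat low edge [[150.5, 181.2], [190.0, 184.9], [229.5, 188.5]] meas (205,186.5)
t 11.57 heel [-62.8  -3.8 114.9] lip [-34.7  -3.8 121.8] yaw,pitch,roll [-0.4 46.1 -0.4] F [ 0.2  0.2 -5.2] q [ 12.  31.  88.   3.  72. 106.]
-45,90,48 [[0.3108, 0.0097, -0.3055], [0.0012, 0.0052, 0.0003]]
-33,90,48 [[0.4603, -0.0024, -0.3055], [0.0012, 0.0052, 0.0003]]
```

{"op": "drive_tool", "data": {"motion": [[[0.2,0,-0.305],[0.001,0.005,0]],[[0.46,0,-0.305],[0.001,0.005,0]],[[0.46,0,-0.305],[0.001,0.005,0]],[[0.46,0,-0.305],[0.001,0.005,0]]]}}

```text
clock: 12.08
ee_pos: [0.5631, 0.1838, 0.2979]
tcp_rot: [[0.971, -0.082, -0.223], [-0.08, -0.997, 0.017], [-0.223, 0.001, -0.975]]
contact_force: [-0.9, 0.2, -4.7]
grip_width: 0.0144
grasp_force: 110.7
```

```bash
python3 to.py
```

```text
t 12.07 heel [-32.9   0.5  90.1] lip [-4.6  0.5 96.1] yaw,pitch,roll [-0.2 47.9 -0.1] F [-0.9  0.2 -4.7] q [ 11.  35.  84.   4.  74. 105.]
```

{"op": "drive_tool", "data": {"motion": [[[0.012,-0.001,0],[0,0,0]],[[0.012,-0.001,0],[0,0,0]]]}}

```text
clock: 12.32
ee_pos: [0.5644, 0.184, 0.2981]
tcp_rot: [[0.972, -0.082, -0.222], [-0.08, -0.997, 0.017], [-0.223, 0.001, -0.975]]
contact_force: [-0.8, 0.0, -4.6]
grip_width: 0.0147
grasp_force: 110.7
```

{"op": "drive_tool", "data": {"motion": [[[0.012,-0.001,0],[0,0,0]],[[0.012,-0.001,0],[0,0,0]]]}}

```text
clock: 12.58
ee_pos: [0.5656, 0.1839, 0.2979]
tcp_rot: [[0.972, -0.082, -0.222], [-0.08, -0.997, 0.017], [-0.223, 0.001, -0.975]]
contact_force: [0.1, -0.7, -4.3]
grip_width: 0.0143
grasp_force: 110.7
```

{"op": "drive_tool", "data": {"motion": [[[0.012,-0.001,0],[0,0,0]],[[0.012,-0.001,0],[0,0,0]]]}}

```text
clock: 12.82
ee_pos: [0.5664, 0.1838, 0.2978]
tcp_rot: [[0.971, -0.082, -0.223], [-0.08, -0.997, 0.017], [-0.224, 0.001, -0.975]]
contact_force: [-2.7, 0.4, -3.6]
grip_width: 0.0148
grasp_force: 110.8
```

{"op": "drive_tool", "data": {"motion": [[[0.01,-0.001,0],[0,0,0]],[[0.01,-0.001,0],[0,0,0]]]}}

```text
clock: 13.08
ee_pos: [0.5668, 0.1838, 0.2978]
tcp_rot: [[0.971, -0.082, -0.224], [-0.08, -0.997, 0.017], [-0.225, 0.001, -0.974]]
contact_force: [-7.7, 1.0, -1.0]
grip_width: 0.0149
grasp_force: 110.9
```

```bash
python3 to.py
```

```text
t 13.07 heel [-29.5   0.8  90. ] lip [-1.3  0.8 95.9] yaw,pitch,roll [-0.2 48.  -0.1] F [-7.7  1.  -1. ] q [ 11.  35.  83.   4.  74. 105.]
```

Contact came at heel x ≈ -30 mm, exactly as predicted, so x is calibrated. I'll back off, enter the gap, then feel its height.

```bash
python3 to.py -40,114,46 -26,114,46 -22,117,46; python3 - <<'E'
from plan import *
for x,t in((-26,46),(-22,46),(-20,48)):
    z=[q for q in np.arange(-8,20,.1) if clear(x,q,np.radians(t))>0];print(x,t,"free z rel h",round(z[0],1),round(z[-1],1))
E
```

```text
t 13.07 heel [-29.5   0.8  90. ] lip [-1.3  0.8 95.9] yaw,pitch,roll [-0.2 48.  -0.1] F [-7.7  1.  -1. ] q [ 11.  35.  83.   4.  74. 105.]
-40,114,46 [[-0.2213, 0.0042, 0.2944], [-0.0002, -0.0055, 0.0002]]
-26,114,46 [[-0.0468, -0.0099, 0.2944], [-0.0002, -0.0055, 0.0002]]
-22,117,46 [[0.003, -0.0139, 0.3319], [-0.0002, -0.0055, 0.0002]]
-26 46 free z rel h -1.4 11.2
-22 46 free z rel h 2.4 11.2
-20 48 free z rel h 4.9 12.1
```

{"op": "drive_tool", "data": {"motion": [[[-0.22,0,0.05],[0,-0.0055,0]],[[-0.22,0,0.294],[0,-0.0055,0]],[[-0.22,0,0.294],[0,-0.0055,0]],[[-0.22,0,0.294],[0,-0.0055,0]]]}}

```text
clock: 13.58
ee_pos: [0.5499, 0.1837, 0.3209]
tcp_rot: [[0.979, -0.082, -0.188], [-0.08, -0.997, 0.017], [-0.189, -0.002, -0.982]]
contact_force: [0.7, 0.3, -4.6]
grip_width: 0.0147
grasp_force: 110.6
```

{"op": "drive_tool", "data": {"motion": [[[0.08,-0.006,0],[0,0,0]],[[0.16,-0.012,0],[0,0,0]],[[0.16,-0.012,0],[0,0,0]]]}}

```text
clock: 13.95
ee_pos: [0.5632, 0.1827, 0.321]
tcp_rot: [[0.979, -0.082, -0.188], [-0.08, -0.997, 0.017], [-0.189, -0.002, -0.982]]
contact_force: [-0.8, 0.1, -3.8]
grip_width: 0.0146
grasp_force: 110.6
```

```bash
python3 to.py -25,114.5,46 -22,117,46
```

```text
t 13.95 heel [-25.4  -0.  113.8] lip [ 2.600e+00 -1.000e-01  1.208e+02] yaw,pitch,roll [ 0.  45.9  0.1] F [-0.8  0.1 -3.8] q [ 11.  33.  83.   3.  74. 105.]
-25,114.5,46 [[0.01, 0.0031, 0.0096], [-0.0002, 0.0003, 0.0002]]
-22,117,46 [[0.0474, 0.0001, 0.0409], [-0.0002, 0.0003, 0.0002]]
```

No contact so far. Go in and up, then feel downwards.

{"op": "drive_tool", "data": {"motion": [[[0.024,0,0.02],[0,0,0]],[[0.047,0,0.041],[0,0,0]],[[0.047,0,0.041],[0,0,0]]]}}

```text
clock: 14.32
ee_pos: [0.5665, 0.1828, 0.3249]
tcp_rot: [[0.979, -0.082, -0.188], [-0.08, -0.997, 0.017], [-0.189, -0.002, -0.982]]
contact_force: [-0.9, 0.3, -4.2]
grip_width: 0.0147
grasp_force: 110.6
```

{"op": "drive_tool", "data": {"motion": [[[0,0,-0.02],[0,0,0]],[[0,0,-0.03],[0,0,0]],[[0,0,-0.03],[0,0,0]]]}}

```text
clock: 14.7
ee_pos: [0.5663, 0.1828, 0.3221]
tcp_rot: [[0.979, -0.082, -0.189], [-0.08, -0.997, 0.017], [-0.189, -0.002, -0.982]]
contact_force: [0.0, 0.1, -3.3]
grip_width: 0.0141
grasp_force: 110.6
```

{"op": "drive_tool", "data": {"motion": [[[0,0,-0.012],[0,0,0]],[[0,0,-0.012],[0,0,0]]]}}

```text
clock: 14.95
ee_pos: [0.5663, 0.1828, 0.3213]
tcp_rot: [[0.979, -0.082, -0.188], [-0.08, -0.997, 0.017], [-0.189, -0.002, -0.982]]
contact_force: [-0.7, 1.0, -4.1]
grip_width: 0.0144
grasp_force: 110.6
```

{"op": "drive_tool", "data": {"motion": [[[0,0,-0.01],[0,0,0]],[[0,0,-0.01],[0,0,0]]]}}

```text
clock: 15.2
ee_pos: [0.5663, 0.1828, 0.3204]
tcp_rot: [[0.979, -0.082, -0.188], [-0.08, -0.997, 0.017], [-0.189, -0.002, -0.982]]
contact_force: [0.3, -0.9, -3.4]
grip_width: 0.0148
grasp_force: 110.6
```

```bash
python3 to.py
```

```text
t 15.2 heel [-22.4   0.3 113.1] lip [  5.7   0.3 120.1] yaw,pitch,roll [ 0.  45.9  0.1] F [ 0.3 -0.9 -3.4] q [ 11.  33.  83.   3.  74. 105.]
```

{"op": "drive_tool", "data": {"motion": [[[0,0,-0.01],[0,0,0]],[[0,0,-0.01],[0,0,0]]]}}

```text
clock: 15.45
ee_pos: [0.5663, 0.1828, 0.3197]
tcp_rot: [[0.979, -0.082, -0.188], [-0.08, -0.997, 0.017], [-0.189, -0.002, -0.982]]
contact_force: [0.3, 0.4, -4.8]
grip_width: 0.0144
grasp_force: 110.6
```

{"op": "drive_tool", "data": {"motion": [[[0,0,-0.01],[0,0,0]],[[0,0,-0.01],[0,0,0]]]}}

```text
clock: 15.7
ee_pos: [0.5663, 0.1828, 0.3189]
tcp_rot: [[0.979, -0.082, -0.188], [-0.08, -0.997, 0.017], [-0.189, -0.002, -0.982]]
contact_force: [0.1, -0.1, -4.0]
grip_width: 0.0146
grasp_force: 110.6
```

{"op": "drive_tool", "data": {"motion": [[[0,0,-0.01],[0,0,0]],[[0,0,-0.01],[0,0,0]]]}}

```text
clock: 15.95
ee_pos: [0.5663, 0.1828, 0.3182]
tcp_rot: [[0.979, -0.082, -0.188], [-0.08, -0.997, 0.017], [-0.189, -0.002, -0.982]]
contact_force: [-0.3, -1.2, -1.4]
grip_width: 0.0144
grasp_force: 110.8
```

```bash
python3 to.py
```

```text
t 15.95 heel [-22.3   0.4 110.9] lip [  5.7   0.3 117.9] yaw,pitch,roll [ 0.  45.9  0.1] F [-0.3 -1.2 -1.4] q [ 11.  33.  83.   3.  74. 105.]
```

Contact at heel z ≈ 111.1, so the slat top is at ≈ 109.0 in hand coordinates. I'll compute the best-clearance path per angle.

```bash
cat > path.py <<'E'
from plan import *
p=(-22.,7.)
for t,rng in [(46,None)]+[(a,1) for a in range(48,-5,-4)]:
    pass
X=np.arange(-24,0,.5);Z=np.arange(-1,16,.5)
for t in (46,48,50,46,42,38,34,30,26,22,18,14,10,6,2,-2):
    C=np.array([[clear(x,z,np.radians(t)) for z in Z] for x in X])
    ok=C>=C.max()-.01 if False else C
    # best clearance for given x
    if t>=46: print(t,[(float(x),float(Z[C[i].argmax()]),round(float(C[i].max()),1)) for i,x in enumerate(X) if x in(-22,-20,-18,-17,-16,-15,-14,-13,-12)])
    else:
        m=C.copy();m[X<-16,:]=-9;i=np.unravel_index(m.argmax(),m.shape);print(t,float(X[i[0]]),float(Z[i[1]]),round(float(m.max()),2))
E
python3 path.py
```

```text
46 [(-22.0, 7.5, 3.7), (-20.0, 8.5, 2.8), (-18.0, 9.0, 2.0), (-17.0, 10.0, 1.8), (-16.0, 11.0, 1.8), (-15.0, 12.0, 1.8), (-14.0, 13.0, 1.8), (-13.0, 13.5, 1.7), (-12.0, 14.5, 2.1)]
48 [(-22.0, 8.5, 3.7), (-20.0, 9.0, 3.1), (-18.0, 10.0, 2.3), (-17.0, 10.5, 2.2), (-16.0, 11.5, 2.3), (-15.0, 12.5, 2.2), (-14.0, 13.5, 2.1), (-13.0, 14.0, 2.1), (-12.0, 15.0, 2.3)]
50 [(-22.0, 9.0, 4.0), (-20.0, 9.5, 3.1), (-18.0, 10.5, 2.6), (-17.0, 11.5, 2.4), (-16.0, 12.0, 2.5), (-15.0, 13.0, 2.6), (-14.0, 14.0, 2.5), (-13.0, 14.5, 2.5), (-12.0, 15.5, 2.6)]
46 [(-22.0, 7.5, 3.7), (-20.0, 8.5, 2.8), (-18.0, 9.0, 2.0), (-17.0, 10.0, 1.8), (-16.0, 11.0, 1.8), (-15.0, 12.0, 1.8), (-14.0, 13.0, 1.8), (-13.0, 13.5, 1.7), (-12.0, 14.5, 2.1)]
42 -7.5 15.0 3.62
38 -7.0 14.5 3.57
34 -6.0 13.5 3.74
30 -1.0 10.0 4.16
26 -1.5 10.0 4.65
22 -2.5 10.0 5.21
18 -2.5 9.5 5.26
14 -2.5 8.5 4.48
10 -2.0 10.5 3.79
6 -2.5 5.5 3.06
2 -2.0 10.0 2.35
-2 -2.5 1.0 0.62
```

```bash
cat > chk.py <<'E'
from plan import *
W=[(-22,7.5,46),(-22,9,50),(-18,10.5,50),(-15,13,50),(-12,15.5,50),(-7.5,15,42),(-6.5,14,36),(-4,11.5,30),(-2.5,10,22),(-2.5,8.5,14),(-2.5,5.5,6),(-2.5,2,0),(-2.5,1,-2)]
for a,b in zip(W,W[1:]): print(a,b,[round(float(clear(*(np.array(a[:2])+(np.array(b[:2])-a[:2])*f),np.radians(a[2]+(b[2]-a[2])*f))),1) for f in np.linspace(0,1,5)])
E
python3 chk.py; python3 to.py -22,116.5,46 -22,118,50 -18,119.5,50
```

```text
(-22, 7.5, 46) (-22, 9, 50) [3.7, 3.8, 3.9, 3.9, 4.0]
(-22, 9, 50) (-18, 10.5, 50) [4.0, 3.7, 3.3, 3.0, 2.6]
(-18, 10.5, 50) (-15, 13, 50) [2.6, 2.6, 2.6, 2.6, 2.6]
(-15, 13, 50) (-12, 15.5, 50) [2.6, 2.6, 2.6, 2.6, 2.6]
(-12, 15.5, 50) (-7.5, 15, 42) [2.6, 2.7, 3.0, 3.3, 3.6]
(-7.5, 15, 42) (-6.5, 14, 36) [3.6, 3.7, 3.7, 3.7, 3.7]
(-6.5, 14, 36) (-4, 11.5, 30) [3.7, 3.7, 3.6, 3.7, 4.0]
(-4, 11.5, 30) (-2.5, 10, 22) [4.0, 4.4, 4.7, 5.0, 5.2]
(-2.5, 10, 22) (-2.5, 8.5, 14) [5.2, 5.5, 5.2, 4.8, 4.5]
(-2.5, 8.5, 14) (-2.5, 5.5, 6) [4.5, 4.1, 3.7, 3.3, 3.1]
(-2.5, 5.5, 6) (-2.5, 2, 0) [3.1, 2.7, 2.4, 2.0, 1.5]
(-2.5, 2, 0) (-2.5, 1, -2) [1.5, 1.3, 1.1, 0.8, 0.6]
t 15.95 heel [-22.3   0.4 110.9] lip [  5.7   0.3 117.9] yaw,pitch,roll [ 0.  45.9  0.1] F [-0.3 -1.2 -1.4] q [ 11.  33.  83.   3.  74. 105.]
-22,116.5,46 [[0.0086, -0.0014, 0.0703], [-0.0002, 0.0003, 0.0002]]
-22,118,50 [[0.1893, -0.016, 0.0983], [0.0007, 0.0114, 0.0002]]
-18,119.5,50 [[0.2392, -0.02, 0.117], [0.0007, 0.0114, 0.0002]]
```

Clearance stays at 2.6 mm or more until the final setting-down. Go on.

{"op": "drive_tool", "data": {"motion": [[[0.008,0,0.07],[0,0,0]],[[0.1,-0.008,0.085],[0.0003,0.006,0]],[[0.19,-0.016,0.099],[0.0006,0.0114,0]],[[0.19,-0.016,0.099],[0.0006,0.0114,0]],[[0.239,-0.02,0.118],[0.0006,0.0114,0]],[[0.239,-0.02,0.118],[0.0006,0.0114,0]]]}}

```text
clock: 16.7
ee_pos: [0.5855, 0.1812, 0.3278]
tcp_rot: [[0.963, -0.082, -0.257], [-0.079, -0.997, 0.021], [-0.258, 0.0, -0.966]]
contact_force: [0.0, 0.4, -3.9]
grip_width: 0.0149
grasp_force: 110.6
```

```bash
python3 to.py -15,122,50 -12,124.5,50
```

```text
t 16.7 heel [-1.780e+01 -1.000e-01  1.197e+02] lip [ 1.070e+01 -1.000e-01  1.247e+02] yaw,pitch,roll [-0.1 50.  -0. ] F [ 0.   0.4 -3.9] q [ 11.  35.  78.   4.  81. 104.]
-15,122,50 [[0.0363, -0.003, 0.0285], [0.0001, 0.0001, 0.0002]]
-12,124.5,50 [[0.0737, -0.006, 0.0597], [0.0001, 0.0001, 0.0002]]
```

{"op": "drive_tool", "data": {"motion": [[[0.018,-0.0015,0.014],[0,0,0]],[[0.036,-0.003,0.028],[0,0,0]],[[0.055,-0.0045,0.044],[0,0,0]],[[0.073,-0.006,0.06],[0,0,0]],[[0.073,-0.006,0.06],[0,0,0]]]}}

```text
clock: 17.32
ee_pos: [0.5914, 0.1807, 0.3325]
tcp_rot: [[0.963, -0.082, -0.258], [-0.079, -0.997, 0.021], [-0.259, 0.0, -0.966]]
contact_force: [-0.6, 0.1, -4.5]
grip_width: 0.0145
grasp_force: 110.6
```

```bash
python3 to.py -10,124.3,46 -7.5,124,42 -6.5,123,36
```

```text
t 17.32 heel [-1.200e+01 -1.000e-01  1.244e+02] lip [ 1.650e+01 -1.000e-01  1.294e+02] yaw,pitch,roll [-0.1 50.  -0. ] F [-0.6  0.1 -4.5] q [ 10.  35.  77.   4.  82. 104.]
-10,124.3,46 [[-0.1555, 0.0128, -0.0106], [-0.0008, -0.0111, 0.0002]]
-7.5,124,42 [[-0.304, 0.0248, -0.0362], [-0.0017, -0.0221, 0.0002]]
-6.5,123,36 [[-0.5571, 0.0453, -0.1049], [-0.0031, -0.0387, 0.0002]]
```

{"op": "drive_tool", "data": {"motion": [[[-0.155,0.013,-0.011],[-0.0008,-0.0111,0]],[[-0.23,0.019,-0.022],[-0.0012,-0.0166,0]],[[-0.304,0.025,-0.036],[-0.0017,-0.0221,0]],[[-0.304,0.025,-0.036],[-0.0017,-0.0221,0]],[[-0.43,0.035,-0.068],[-0.0024,-0.0304,0]],[[-0.557,0.045,-0.105],[-0.003,-0.0387,0]],[[-0.557,0.045,-0.105],[-0.003,-0.0387,0]]]}}

```text
clock: 18.2
ee_pos: [0.5463, 0.1844, 0.3239]
tcp_rot: [[0.996, -0.082, -0.02], [-0.082, -0.997, 0.002], [-0.02, -0.0, -1.0]]
contact_force: [0.8, -0.4, -4.3]
grip_width: 0.0146
grasp_force: 110.6
```

```bash
python3 to.py -4,120.5,30 -3.2,119.8,26 -2.5,119,22 -2.5,117.5,14
```

```text
t 18.2 heel [ -7.5   0.  122.7] lip [ 18.9  -0.  134.4] yaw,pitch,roll [-0.  36.1  0. ] F [ 0.8 -0.4 -4.3] q [ 13.  30.  89.   0.  62. 107.]
-4,120.5,30 [[-0.2198, 0.0179, -0.1133], [-0.0014, -0.017, 0.0001]]
-3.2,119.8,26 [[-0.3765, 0.0306, -0.1927], [-0.0023, -0.028, 0.0001]]
-2.5,119,22 [[-0.5292, 0.0429, -0.2849], [-0.0033, -0.0391, 0.0001]]
-2.5,117.5,14 [[-0.8328, 0.0675, -0.5008], [-0.0051, -0.0613, 0.0001]]
```

{"op": "drive_tool", "data": {"motion": [[[-0.11,0.009,-0.055],[-0.0007,-0.0085,0]],[[-0.22,0.018,-0.113],[-0.0014,-0.017,0]],[[-0.3765,0.0306,-0.1927],[-0.0023,-0.028,0]],[[-0.529,0.043,-0.285],[-0.0033,-0.0391,0]],[[-0.529,0.043,-0.285],[-0.0033,-0.0391,0]],[[-0.68,0.055,-0.39],[-0.0042,-0.05,0]],[[-0.833,0.0675,-0.5],[-0.0051,-0.0613,0]],[[-0.833,0.0675,-0.5],[-0.0051,-0.0613,0]]]}}

```text
clock: 19.2
ee_pos: [0.4802, 0.1896, 0.2836]
tcp_rot: [[0.931, -0.082, 0.356], [-0.076, -0.997, -0.031], [0.357, 0.002, -0.934]]
contact_force: [0.7, 0.5, -4.7]
grip_width: 0.015
grasp_force: 110.6
```

```bash
python3 to.py -2.5,116,10 -2.5,114.5,6 -2.5,112.5,2 -2.5,111.2,0
```

```text
t 19.2 heel [ -2.2  -0.6 117.1] lip [ 17.9  -0.6 137.8] yaw,pitch,roll [-0.1 14.1 -0.1] F [ 0.7  0.5 -4.7] q [ 17.  27. 108. -17.  27. 126.]
-2.5,116,10 [[-0.1472, 0.0138, -0.1296], [-0.0007, -0.0113, 0.0002]]
-2.5,114.5,6 [[-0.2797, 0.0245, -0.272], [-0.0016, -0.0224, 0.0002]]
-2.5,112.5,2 [[-0.4033, 0.0345, -0.4295], [-0.0025, -0.0335, 0.0002]]
-2.5,111.2,0 [[-0.4616, 0.0392, -0.5153], [-0.0029, -0.039, 0.0002]]
```

```bash
cat > wr.py <<'E'
from lib import *; from bench import r
s=r.read_state();q=np.radians(s["q"])
F=(Ro.from_euler('ZY',[q[0],q[1]+q[2]]).as_matrix()@Ro.from_euler('ZYZ',q[3:6]).as_matrix()).T@np.array(s["tcp_rot"])
print("F",F.round(2).tolist())
# solve q1,q2,q3 shift from wrist centre by local guess: wrist centre lies behind TCP on tool z; show for several A
for t in(10,6,4,2,0,-2):
    R=Rtool(ST[2],B-np.radians(t))
    print(t,[(A,Ro.from_matrix(Ro.from_euler('ZY',np.radians([18,A])).as_matrix().T@R@F.T).as_euler('ZYZ',degrees=True).round(0).tolist()) for A in(135,138,141,144)])
E
python3 wr.py
```

```text
F [[0.0, -1.0, 0.0], [1.0, 0.0, 0.0], [-0.0, 0.0, 1.0]]
10 [(135, [-24.0, 24.0, 133.0]), (138, [-27.0, 21.0, 136.0]), (141, [-31.0, 18.0, 141.0]), (144, [-37.0, 16.0, 146.0])]
6 [(135, [-32.0, 21.0, 140.0]), (138, [-36.0, 18.0, 145.0]), (141, [-43.0, 16.0, 152.0]), (144, [-51.0, 14.0, 160.0])]
4 [(135, [-36.0, 20.0, 144.0]), (138, [-42.0, 17.0, 150.0]), (141, [-49.0, 15.0, 158.0]), (144, [-59.0, 13.0, 168.0])]
2 [(135, [-41.0, 18.0, 149.0]), (138, [-48.0, 16.0, 156.0]), (141, [-57.0, 15.0, 165.0]), (144, [-68.0, 13.0, 176.0])]
0 [(135, [-47.0, 18.0, 155.0]), (138, [-55.0, 16.0, 163.0]), (141, [-65.0, 14.0, 173.0]), (144, [-76.0, 13.0, -175.0])]
-2 [(135, [-53.0, 17.0, 161.0]), (138, [-62.0, 15.0, 170.0]), (141, [-73.0, 14.0, -179.0]), (144, [-85.0, 13.0, -167.0])]
```

{"op": "drive_tool", "data": {"motion": [[[-0.075,0.007,-0.065],[-0.0004,-0.0056,0]],[[-0.147,0.0138,-0.13],[-0.0007,-0.0113,0]],[[-0.213,0.019,-0.2],[-0.0012,-0.0168,0]],[[-0.28,0.0245,-0.272],[-0.0016,-0.0224,0]],[[-0.28,0.0245,-0.272],[-0.0016,-0.0224,0]]]}}

```text
clock: 19.82
ee_pos: [0.4589, 0.1913, 0.2623]
tcp_rot: [[0.87, -0.083, 0.486], [-0.072, -0.997, -0.042], [0.488, 0.001, -0.873]]
contact_force: [-0.4, -0.6, -5.0]
grip_width: 0.0146
grasp_force: 110.6
```

```bash
python3 to.py -2.5,113.5,4 -2.5,112.5,2 -2.5,111.2,0;python3 wr.py
```

```text
t 19.82 heel [ -0.9  -0.7 115.4] lip [ 16.1  -0.7 138.8] yaw,pitch,roll [-0.2  5.8 -0.1] F [-0.4 -0.6 -5. ] q [ 20.  29. 114. -49.  16. 159.]
-2.5,113.5,4 [[-0.0771, 0.0078, -0.0829], [-0.0002, -0.0051, 0.0004]]
-2.5,112.5,2 [[-0.1377, 0.0127, -0.1628], [-0.0007, -0.0106, 0.0004]]
-2.5,111.2,0 [[-0.196, 0.0174, -0.2485], [-0.0011, -0.0161, 0.0004]]
F [[0.0, -1.0, 0.0], [1.0, 0.0, 0.0], [-0.0, 0.0, 1.0]]
10 [(135, [-24.0, 24.0, 133.0]), (138, [-27.0, 21.0, 136.0]), (141, [-31.0, 18.0, 141.0]), (144, [-37.0, 16.0, 146.0])]
6 [(135, [-32.0, 21.0, 140.0]), (138, [-36.0, 18.0, 145.0]), (141, [-43.0, 16.0, 152.0]), (144, [-51.0, 14.0, 160.0])]
4 [(135, [-36.0, 20.0, 144.0]), (138, [-42.0, 17.0, 150.0]), (141, [-49.0, 15.0, 158.0]), (144, [-59.0, 13.0, 168.0])]
2 [(135, [-41.0, 18.0, 149.0]), (138, [-48.0, 16.0, 156.0]), (141, [-57.0, 15.0, 165.0]), (144, [-68.0, 13.0, 176.0])]
0 [(135, [-47.0, 18.0, 155.0]), (138, [-55.0, 16.0, 163.0]), (141, [-65.0, 14.0, 173.0]), (144, [-76.0, 13.0, -175.0])]
-2 [(135, [-53.0, 17.0, 161.0]), (138, [-62.0, 15.0, 170.0]), (141, [-73.0, 14.0, -179.0]), (144, [-85.0, 13.0, -167.0])]
```

The wrist (joints 4 and 6) is getting near its ranges. Sliding the tray a few cm to −y along the slats gives it room.

{"op": "drive_tool", "data": {"motion": [[[-0.035,-0.14,0],[0,0,0]],[[-0.045,-0.28,0],[0,0,0]],[[-0.055,-0.42,0],[0,0,0]],[[-0.065,-0.56,0],[0,0,0]],[[-0.065,-0.56,0],[0,0,0]]]}}

```text
clock: 20.45
ee_pos: [0.4525, 0.1459, 0.2622]
tcp_rot: [[0.87, -0.083, 0.486], [-0.073, -0.997, -0.039], [0.488, -0.001, -0.873]]
contact_force: [-0.1, 0.3, -4.8]
grip_width: 0.0146
grasp_force: 110.6
```

```bash
sed -i 's/T=tcp_for(x\/1e3,z\/1e3,t)/T=tcp_for(x\/1e3,z\/1e3,t,h[1]\/1e3)/' to.py; python3 to.py -2.5,113.5,4 -2.5,112.5,2 -2.5,111.2,0
```

```text
t 20.45 heel [ -3.6 -46.1 115.3] lip [ 13.3 -46.1 138.7] yaw,pitch,roll [-0.1  5.8  0.1] F [-0.1  0.3 -4.8] q [ 14.  27. 118. -52.  11. 157.]
-2.5,113.5,4 [[-0.0431, 0.0018, -0.0823], [-0.0006, -0.005, 0.0004]]
-2.5,112.5,2 [[-0.1037, 0.0067, -0.1622], [-0.0011, -0.0106, 0.0004]]
-2.5,111.2,0 [[-0.162, 0.0115, -0.2479], [-0.0016, -0.0161, 0.0004]]
```

Moving that way brings joint 5 nearer its limit, so I'll slide back. Then I'll ease the grip and lower the tray at fixed tool orientation, so it pivots in the pads with the hook resting on the slat.

{"op": "drive_tool", "data": {"motion": [[[0.02,0.2,0],[0,0,0]],[[0.038,0.4,0],[0,0,0]],[[0.056,0.6,0],[0,0,0]],[[0.064,0.68,0],[0,0,0]],[[0.064,0.68,0],[0,0,0]]]}}

```text
clock: 21.08
ee_pos: [0.4575, 0.202, 0.2621]
tcp_rot: [[0.87, -0.08, 0.486], [-0.071, -0.997, -0.038], [0.488, -0.002, -0.873]]
contact_force: [-0.0, -0.8, -4.0]
grip_width: 0.0145
grasp_force: 110.7
```

{"op": "drive_tool", "data": {"motion": [[[0,0,-0.02],[0,0,0]],[[0,0,-0.04],[0,0,0]],[[0,0,-0.04],[0,0,0]]], "claw": 0.0, "force": 35}}

```text
clock: 21.45
ee_pos: [0.4576, 0.201, 0.2588]
tcp_rot: [[0.87, -0.082, 0.486], [-0.072, -0.997, -0.039], [0.487, -0.001, -0.873]]
contact_force: [-0.7, 0.1, -4.4]
grip_width: 0.0145
grasp_force: 110.7
```

```bash
python3 to.py -2.8,110.2,5.8
```

```text
t 21.45 heel [ -3.    9.4 111.9] lip [ 14.    9.3 135.3] yaw,pitch,roll [-0.1  5.8  0.1] F [-0.7  0.1 -4.4] q [ 21.  29. 114. -50.  16. 162.]
-2.8,110.2,5.8 [[0.0016, 0.0001, -0.0222], [-0.0002, -0.0001, 0.0002]]
```

{"op": "drive_tool", "data": {"motion": [[[0,0,-0.012],[0,0,0]],[[0,0,-0.025],[0,0,0]],[[0,0,-0.025],[0,0,0]]], "claw": 0.1, "force": 30}}

```text
clock: 21.82
ee_pos: [0.4576, 0.2013, 0.2569]
tcp_rot: [[0.87, -0.082, 0.486], [-0.072, -0.997, -0.038], [0.488, -0.002, -0.873]]
contact_force: [-1.0, 0.0, -3.6]
grip_width: 0.0145
grasp_force: 110.7
```

{"op": "drive_tool", "data": {"motion": [[[0,0,-0.012],[0,0,0]],[[0,0,-0.025],[0,0,0]],[[0,0,-0.025],[0,0,0]]]}}

```text
clock: 22.2
ee_pos: [0.4577, 0.2013, 0.2552]
tcp_rot: [[0.87, -0.081, 0.487], [-0.072, -0.997, -0.038], [0.488, -0.002, -0.873]]
contact_force: [-2.1, -0.1, 2.0]
grip_width: 0.0143
grasp_force: 111.7
```

```bash
python3 to.py
```

```text
t 22.2 heel [ -2.8   9.9 108.4] lip [ 14.2   9.9 131.8] yaw,pitch,roll [-0.   5.8  0.1] F [-2.1 -0.1  2. ] q [ 21.  30. 114. -52.  15. 164.]
```

The hook touches the lower slat. Keep lowering gently so the tray pivots.

{"op": "drive_tool", "data": {"motion": [[[0,0,-0.012],[0,0,0]],[[0,0,-0.025],[0,0,0]],[[0,0,-0.025],[0,0,0]]]}}

```text
clock: 22.58
ee_pos: [0.4578, 0.2014, 0.2533]
tcp_rot: [[0.87, -0.082, 0.487], [-0.072, -0.997, -0.038], [0.488, -0.002, -0.873]]
contact_force: [-2.9, 0.0, 5.3]
grip_width: 0.015
grasp_force: 111.9
```

{"op": "drive_tool", "data": {"motion": [[[0,0,-0.012],[0,0,0]],[[0,0,-0.025],[0,0,0]],[[0,0,-0.025],[0,0,0]]]}}

```text
clock: 22.95
ee_pos: [0.4577, 0.2014, 0.2514]
tcp_rot: [[0.87, -0.081, 0.487], [-0.072, -0.997, -0.038], [0.489, -0.002, -0.873]]
contact_force: [-6.1, -1.3, 9.2]
grip_width: 0.0145
grasp_force: 112.5
```

{"op": "drive_tool", "data": {"motion": [[[-0.004,0,-0.012],[0,0,0]],[[-0.008,0,-0.025],[0,0,0]],[[-0.008,0,-0.025],[0,0,0]]]}}

```text
clock: 23.32
ee_pos: [0.4574, 0.2014, 0.2496]
tcp_rot: [[0.869, -0.081, 0.488], [-0.072, -0.997, -0.038], [0.489, -0.002, -0.872]]
contact_force: [-2.7, -1.5, 10.7]
grip_width: 0.0144
grasp_force: 112.6
```

{"op": "drive_tool", "data": {"motion": [[[-0.004,0,-0.012],[0,0,0]],[[-0.008,0,-0.025],[0,0,0]],[[-0.008,0,-0.025],[0,0,0]]]}}

```text
clock: 23.7
ee_pos: [0.4571, 0.2015, 0.2475]
tcp_rot: [[0.869, -0.082, 0.488], [-0.072, -0.997, -0.038], [0.489, -0.003, -0.872]]
contact_force: [2.2, -0.8, 6.1]
grip_width: 0.0145
grasp_force: 111.7
```

```bash
python3 to.py;python3 shot.py low 150 150 90 100 5 310 100 90 150 4
```

```text
t 23.7 heel [ -3.2  10.1 100.9] lip [ 13.7  10.  124.4] yaw,pitch,roll [-0.   5.7  0.1] F [ 2.2 -0.8  6.1] q [ 21.  30. 114. -56.  15. 168.]
(600, 818, 3) 23.8 [ 21.  30. 114. -56.  15. 168.] [0.4571 0.2015 0.2475]
```

View pics/low.png

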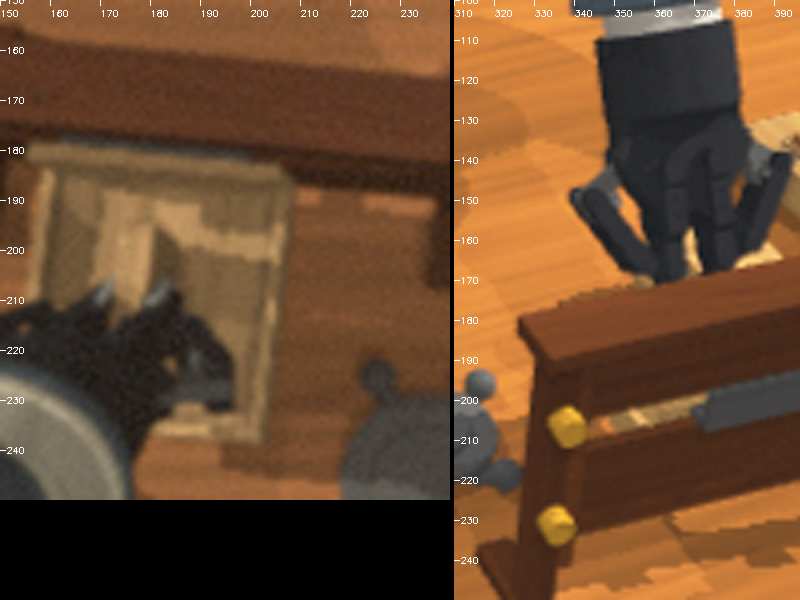

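The picture shows the lip (370–400, 195–208) behind the upper slat and the tray close to level. One more small step down, then let go.

{"op": "drive_tool", "data": {"motion": [[[0,0,-0.012],[0,0,0]],[[0,0,-0.025],[0,0,0]],[[0,0,-0.025],[0,0,0]]]}}

```text
clock: 24.18
ee_pos: [0.4569, 0.2015, 0.2455]
tcp_rot: [[0.869, -0.081, 0.488], [-0.072, -0.997, -0.038], [0.489, -0.002, -0.872]]
contact_force: [-0.3, -1.6, 5.9]
grip_width: 0.0146
grasp_force: 112.1
```

{"op": "drive_tool", "data": {"motion": [[[0,0,0],[0,0,0]],[[0,0,0],[0,0,0]],[[0,0,0],[0,0,0]],[[0,0,0],[0,0,0]],[[0,0,0],[0,0,0]],[[0,0,0],[0,0,0]]], "claw": 0.45}}

```text
clock: 24.92
ee_pos: [0.4563, 0.2013, 0.245]
tcp_rot: [[0.87, -0.082, 0.486], [-0.072, -0.997, -0.038], [0.488, -0.002, -0.873]]
contact_force: [-0.3, 0.2, -1.0]
grip_width: 0.0385
grasp_force: 0.0
```

```bash
python3 to.py
```

```text
t 24.93 heel [-4.2  9.7 98.1] lip [ 12.7   9.6 121.5] yaw,pitch,roll [-0.   5.8  0.1] F [-0.3  0.2 -1. ] q [ 21.  31. 115. -57.  14. 169.]
```

{"op": "drive_tool", "data": {"motion": [[[-0.06,0,0.15],[0,0,0]],[[-0.12,0,0.4],[0,0,0]],[[-0.2,0,0.8],[0,0,0]],[[-0.2,0,0.8],[0,0,0]]]}}

```text
clock: 25.42
ee_pos: [0.4404, 0.2015, 0.3108]
tcp_rot: [[0.868, -0.081, 0.489], [-0.073, -0.997, -0.037], [0.49, -0.003, -0.871]]
contact_force: [-0.3, -0.3, -1.2]
grip_width: 0.0382
grasp_force: 0.0
```

{"op": "drive_tool", "data": {"motion": [[[-0.3,0,0.4],[0,0,0]],[[-0.6,0,0.6],[0,0,0]],[[-0.6,0,0.6],[0,0,0]],[[-0.6,0,0.6],[0,0,0]]]}}

```text
clock: 25.92
ee_pos: [0.3928, 0.2014, 0.3565]
tcp_rot: [[0.87, -0.082, 0.486], [-0.072, -0.997, -0.039], [0.488, -0.001, -0.873]]
contact_force: [-0.0, -0.6, -0.4]
grip_width: 0.0381
grasp_force: 0.0
```

```bash
python3 to.py;python3 shot.py end 150 150 80 100 5 310 150 95 110 4
```

```text
t 25.93 heel [-67.5   4.6 209.6] lip [-50.6   4.6 233. ] yaw,pitch,roll [-0.   5.8  0.1] F [-0.  -0.6 -0.4] q [ 24.  15. 115. -31.  28. 143.]
(500, 788, 3) 26.025 [ 24.  15. 115. -31.  28. 143.] [0.3929 0.2013 0.3563]
```

View pics/end.png

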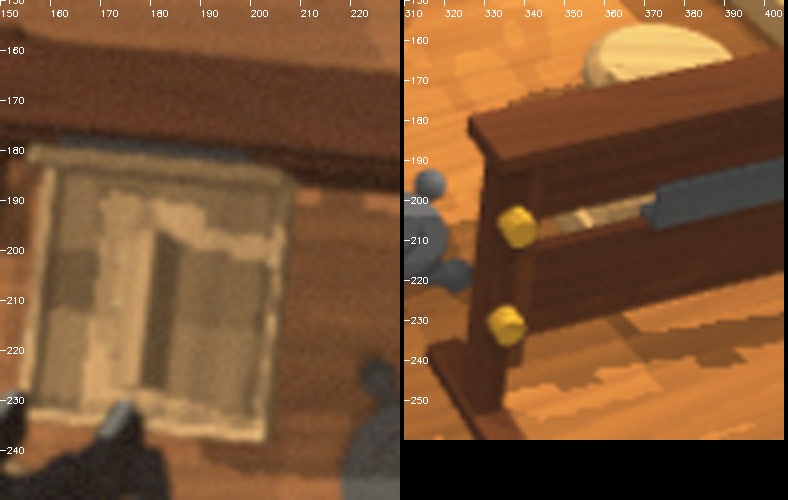

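The tray hangs freely with its lip behind the upper slat (scene 372–400, 195–205), square to the stand, and the gripper is clear. Handing in.

```bash
python3 -c "
from bench import r
print(r.close_job())"
```

```text
the job is handed in; nothing more can be done
None
```

The hooked tray is hanging on the stand by its hook with the lip behind the upper slat, released with the gripper clear; the job was handed in at about 26 s, and the hand-in returned no verdict.

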